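# Close the photometer cell and set its blank range selector

## Robot

A 7-joint arm with a two-finger parallel gripper is mounted at the origin on the work surface. World frame = base frame: x ahead of the robot, y to its left, z up, the work surface at z = 0. Lengths are in m, angles in degrees, forces in N, time in s.
With the tool pointing down it reaches from about 0.35 to 0.9 m from the base axis. Payload 8.1 kg.
Tool frame: the origin (TCP) lies at the very end of the fingers, on their centre line; the grasp point (between the pads) lies 19 mm behind it (manip.grasp_offset is the distance from the TCP to the grasp point, in m); x points along the fingers, y is the direction in which the jaws open and shut, and the axes are right-handed (so a half turn about x gives the same grasp; the last joint's range is limited). The gripper opens to 92 mm and grips with 3 to 60 N. Pads are 19 mm wide; open, the fingers measure 130 mm over their backs; the gripper's body (75 mm by 190 mm) begins 47 mm behind the grasp point.
Start: joints at [-75.092, 24.895, 1.432, 90.138, -0.665, 64.973, -4.303], TCP at [0.222, 0.584, 0.227] pointing down, gripper open.
Joint ranges: [-149.89, 149.89], [-25.12, 119.58], [-72.63, 75.52], [4.76, 147.25], [-75.54, 255.54], [6.69, 114.76], [-157.13, 157.13]. Speed limits (degrees/s): [127.2, 127.2, 172.46, 172.46, 180, 180, 180].

## Interface

Orientations are given as [roll, pitch, yaw] about the fixed x, y, z axes, in that order (R = Rz(yaw) Ry(pitch) Rx(roll)).
In Python, from cell import manip, vision, order gives the robot as it stands.
- The arm moves only by the tool servo_tool, never from a script. Its argument "increments" is a list of rows, each a list of 4 numbers: the shift along the tool's x, y, z in mm, then the turn about the tool's x in degrees. In form: [[dx, dy, dz, turn], ...]. A call has 1 to 12 rows; each row is the pose to reach, as a shift and turn from the pose measured when the call began, along the tool's axes at that moment; what a row does not reach only later rows make up. A row lasts 1/12 s, in which the tool goes at most 41.7 mm and 7.16 degrees, less where a joint would pass 70% of its speed; a pose out of reach is approached as far as the arm can. A call with a gripper value outside its range is refused whole. "fingers" is the finger opening in mm, from 0 to 91.8, set as the call begins (left out, the last holds). The fingers move at their own pace and stop on an object; "grip_force" is the grip in N (left out, the last holds). Time passes only in rows, so rows that repeat a pose let the fingers close. It gives the time, the measured TCP pose, the force and the opening at its end, in the units of the state.
- manip.read_state(): the state, without advancing time (a new reading comes with each control period).
- vision.read_camera(name): name is "scene" or "top" or "wrist"; returns (picture, depth): 420x560x3 uint8, red, green, blue; 420x560 float32, m along the optical axis (not along the pixel's ray), 0 where there is no reading.
- vision.get_calibration(name): a dict with "K" (3x3 intrinsics, pixels), "pose" (4x4, takes a point from camera to world coordinates). Camera axes: x right, y down, z forward; pixel columns grow to the right and rows downward; lengths in m; the calibration is good to about 2 mm. A picture is of the moment at which its call begins: read the wrist's pose just before it. get_calibration takes no time and is no camera call; for the wrist camera it gives the pose at the moment of the call.
- order.job_done(): hands the job in, once; it reports no verdict.
The state is a dict: "time_s": time; "joints": joint angles; "dq": joint speeds; "tau": joint torques, N m; "eef_pos": TCP position; "tool_rot": TCP orientation; "wrist_force": force on the tool from outside, world axes, zero at the start; "moment": the same for the moment, N m; "gripper_width": finger opening in m.
Only numpy, scipy, OpenCV 4.12 (cv2) and the standard library are available. Lean on these libraries where they do the work, as an engineer would, in place of code of your own. Each camera call takes 0.05 s, during which the arm holds its last target.

## Task

Get the photometer ready for a reading. Pick up the orange-handled seating tool and press the blue cell cap with it, centred and square, until it clicks fully home, then stand the tool upright back on the green mat. After that wind the blank black selector on the sloping panel anticlockwise right to its end stop, count four clicks clockwise from there and let go, leaving the bottle, dishes and tub where they are.

Things in the scene. Friction and masses are not known exactly. Their poses are not given: they have to be found in the camera images.
- photometer: White bench photometer, fixed, 220 mm deep (x) by 200 mm wide (y). Origin: centre of its underside on the bench; x points from its sloping front to its back, z up; the front faces roughly to the robot's left. Front lip 50 mm high; from there the grey front panel rises to the back at 35 degrees from level over the front 110 mm; the flat rear deck is 127 mm high.
- selector_grip (a point): Black round fluted selector knob, no pointer or marks, 40 mm diameter (43 over the flutes, which are only seen), 31 mm tall, standing 4 mm off the middle of the sloping panel. The point lies on the knob's axis, 10 mm below its outer face and 25 mm out from the panel. z is the axis, pointing out of the panel (35 degrees from vertical, leaning to the photometer's front, -x); x and y turn with the knob.
- selector (a joint): Angle of the selector in rad: 0 at the anticlockwise end stop, growing clockwise as seen facing the knob, to 3.14 at the other stop. Click positions every 20 degrees (0.349 rad): 0, 0.349, 0.698, ...; a spring detent with about 0.07 Nm peak torque on the way between them; let go, it springs to the nearest one. Starts at any click from the 2nd to the 8th.
- cap_top (a point): Centre of the flat top of the blue snap cap (46 mm diameter, 16 mm thick) over the cell on the photometer's rear deck; z up. It starts 6 mm proud of a black collar (56 mm diameter, 6 mm high), its top 155 mm above the bench; fully home its top is at 149 mm. It slides only straight up and down in the photometer, 55 mm behind the origin along x.
- cap (a joint): How far the cap is pressed in, m: 0 proud, 0.006 fully home. A spring snap: resists with about 4 N at first and at most about 10 N, gives way past 3 mm and then pulls itself down home and stays.
- presser_center (a point): Seating tool, loose, about 150 g, standing upright on the green mat: a round orange handle of 22 mm diameter on an aluminium foot of 38 mm diameter and 14 mm height, 100 mm tall in all. The point is on its axis, half-way up (50 mm above its flat lower face). z is its axis, up when standing.
- presser_face (a point): Centre of the seating tool's flat lower (pressing) face; z along the tool's axis towards the handle.
- mat: Green square mat, fixed, 120 x 120 x 4 mm thick, home of the seating tool. Origin: centre of its underside.
- bottle: Amber bottle, 54 mm diameter, 130 mm tall, standing on a 4 mm thick steel tray on the other side. Origin: centre of its underside. Bystander.
- dishes: Stack of clear dishes, 60 mm diameter, 30 mm tall, on the same tray. Origin: centre of its underside. Bystander.
- tub: White tub with yellow lid, 70 mm diameter, 90 mm tall, on the bench, far right. Origin: centre of its underside. Bystander.

How it is judged (in metres and radians):
On the way, in this order (a step that is already met when the one before it is completed fails the run):
1. the cap is pressed home with the seating tool held in the gripper, centred and square on it (value of joint cap above 0.005 m and distance between presser_face and cap_top below 0.01 m and angle between the z axis of presser_face and the z axis of cap_top, either way round below 0.14 rad and contact force between the fingers and presser above 1 N), for 0.05 s.
2. the seating tool stands upright on the mat again (angle between presser_face's own z axis and vertical below 0.1 rad and height (world z) of presser_face below 0.008 m and horizontal distance between presser_face and mat below 0.06 m and contact force between the fingers and presser below 0.1 N), for 0.1 s.
3. the selector is wound back to its anticlockwise end stop (value of joint selector below 0.12 rad), for 0.05 s.
4. the selector is at the fourth click from the stop (value of joint selector between 1.27 and 1.52 rad), for 0.2 s.
At the end, for the whole second after the job is handed in: The selector rests at the fourth click from its anticlockwise stop (1.396 rad, within 0.12), the cap is home (pressed in more than 5 mm of 6), and the seating tool stands still and upright (within 0.1 rad) with its foot on the mat, its axis within 60 mm of the mat's centre (all of step 4 and value of joint cap above 0.005 m and angle between presser_face's own z axis and vertical below 0.1 rad and height (world z) of presser_face below 0.008 m and horizontal distance between presser_face and mat below 0.06 m and linear speed of presser below 0.02 m/s); the robot touches nothing.
It fails at once if the cap is pushed with the bare fingers (contact force between the fingers and cap above 4 N).
It fails at once if a bystander is moved by more than 25 mm or tipped (distance of any of bottle, dishes, tub from where it was at the start of the episode above 0.025 m or angle between any of bottle, tub's own z axis and vertical above 0.3 rad).
It also fails if it takes over 72 s, if anything falls off the work surface, if the arm or the gripper's body presses on something with over 40 N, if the wrist force passes 120 N, or if a joint passes its speed limit or range.

## Working session

There is one attempt and no reset: what is moved stays moved. The work goes in short steps, Python scripts to look and compute and a tool call to move; the robot and the scene stay as the last step left them, time stands still between calls to the robot, and variables do not carry over. Pictures are saved under pics/ and viewed, and the job is handed in when it is done.

Besides the shell and the picture viewer there is one more tool, called after "Request:" as name([rows], argument=value, ...), one row to a line, values as JSON. servo_tool: Moves the arm, as the interface text tells. Its arguments: {"type":"object","properties":{"increments":{"type":"array"},"fingers":{"type":"number"},"grip_force":{"type":"number"}},"required":["increments"]}

```bash
ls; mkdir -p pics; python3 - <<'E'
from cell import manip, vision, order
import cv2,numpy as np
print(manip.read_state())
for n in ("scene","top"):
    p,d=vision.read_camera(n); cv2.imwrite(f"pics/{n}0.png",p[:,:,::-1]); np.savez(f"{n}0.npz",p=p,d=d,**vision.get_calibration(n))
    c=vision.get_calibration(n);print(n,np.round(c['K'],1),np.round(c['pose'],3))
E
```

```text
pics
{'time_s': 0.0, 'joints': array([-75.09395978,  24.93630717,   1.43026692,  90.18885481,
        -0.66548748,  64.97270698,  -4.30350265]), 'dq': array([ 0.07336889,  0.05015764,  0.02662776, -0.05448277, -0.01059832,
        0.14626268, -0.07557638]), 'tau': array([ 8.05483637e-05, -6.67838645e+01,  9.85520706e-01, -3.14462686e+01,
       -6.03584270e-02,  4.28111083e-02,  2.02933338e-04]), 'eef_pos': array([0.22164783, 0.58383526, 0.22594808]), 'tool_rot': array([ -85.43748757,   89.91044243, -106.22649888]), 'wrist_force': array([ 0.28786303,  0.66220555, -0.54249871]), 'moment': array([ 0.07247002, -0.0216895 ,  0.06199436]), 'gripper_width': 0.09254025182240874}
scene [[496.9   0.  291.1]
 [  0.  496.9 208.9]
 [  0.    0.    1. ]] [[ 0.779  0.414 -0.47   1.098]
 [ 0.627 -0.531  0.571 -0.644]
 [-0.013 -0.739 -0.673  0.916]
 [ 0.     0.     0.     1.   ]]
top [[513.3   0.  283.6]
 [  0.  513.3 199.7]
 [  0.    0.    1. ]] [[-0.043 -0.978  0.205  0.336]
 [-0.999  0.043 -0.004  0.008]
 [-0.005 -0.205 -0.979  1.222]
 [ 0.     0.     0.     1.   ]]
```

View pics/scene0.png

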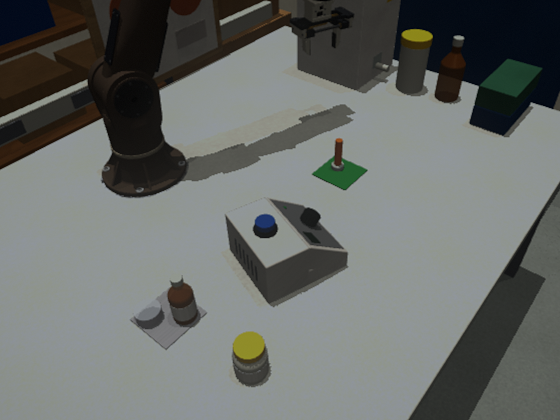

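View pics/top0.png

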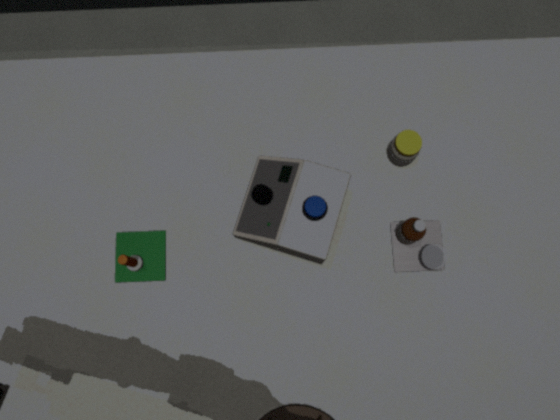

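The scene view shows the mat and tool at (340,170), cap at (265,225) and knob at (310,217). In the top view they are at mat (140,257), handle top (124,260), cap (315,208) and knob (262,195).

```bash
cat > h.py <<'E'
import cv2,numpy as np
def ray(c,u,v):
    K=c['K'];P=c['pose'];d=P[:3,:3]@np.linalg.inv(K)@np.array([u,v,1.]);return P[:3,3],d
def onz(c,u,v,z):
    o,d=ray(c,u,v);return o+d*(z-o[2])/d[2]
def two(c1,p1,c2,p2):
    A=[];b=[]
    M=np.zeros((3,3));r=np.zeros(3)
    for c,p in((c1,p1),(c2,p2)):
        o,d=ray(c,*p);d=d/np.linalg.norm(d);Q=np.eye(3)-np.outer(d,d);M+=Q;r+=Q@o
    x=np.linalg.solve(M,r)
    return x
def blobs(m,amin=20):
    n,l,s,ce=cv2.connectedComponentsWithStats(m.astype(np.uint8))
    return [(tuple(np.round(ce[i],1)),s[i][:5].tolist()) for i in range(1,n) if s[i][4]>=amin],l
def pts(c,d):
    v,u=np.mgrid[:d.shape[0],:d.shape[1]];K=c['K']
    X=np.stack([(u-K[0,2])/K[0,0]*d,(v-K[1,2])/K[1,1]*d,d],-1)
    return X@c['pose'][:3,:3].T+c['pose'][:3,3]
E
python3 - <<'E'
from h import *
for n in("scene","top"):
    c=np.load(n+"0.npz");p=c['p'];d=c['d'];hsv=cv2.cvtColor(p,cv2.COLOR_RGB2HSV);H,S,V=cv2.split(hsv)
    W=pts(c,d)
    print(n)
    for name,m in dict(blue=(H>105)&(H<125)&(S>150)&(V>60),green=(H>50)&(H<75)&(S>120),orange=(H<14)&(S>150)&(V>60)).items():
        bs,l=blobs(m,15)
        for b in bs:
            u,v=b[0]; 
            z={'blue':.155,'green':.004,'orange':.104}[name]
            mm=(l==l[int(v),int(u)])
            print(name,b,onz(c,u,v,z).round(4),np.nanmedian(W[mm],0).round(3))
    # photometer surfaces from depth
    roi=(W[...,2]>.03)&(W[...,2]<.2)&(W[...,0]>.4)&(W[...,0]<.75)&(abs(W[...,1])<.2)
    print(blobs(roi,50)[0])
    deck=roi&(abs(W[...,2]-.127)<.006)
    bs,l=blobs(deck,200);print('deck',bs)
    for b in bs:
        i=l==l[tuple(np.argwhere(l)[0])]
    q=W[deck][:,:2].astype(np.float32);print(cv2.minAreaRect(q))
    # panel points: top dark grey
    for (u,v) in ([(262,195),(268,165),(250,225),(290,172)] if n=='top' else [(310,217),(305,213)]): print((u,v),p[v,u],W[v,u].round(4))
E
python3 - <<'E'
import cv2
a=cv2.imread('pics/top0.png');cv2.imwrite('pics/topc.png',cv2.resize(a[140:270,100:360],None,fx=3,fy=3,interpolation=2))
a=cv2.imread('pics/scene0.png');cv2.imwrite('pics/scenec.png',cv2.resize(a[130:300,210:380],None,fx=3.5,fy=3.5,interpolation=2))
E
```

```text
scene
blue ((np.float64(264.5), np.float64(221.1)), [255, 215, 20, 13, 207]) [ 0.5447 -0.0664  0.155 ] [ 0.544 -0.066  0.155]
green ((np.float64(511.3), np.float64(81.3)), [480, 59, 62, 53, 1572]) [0.6662 1.1916 0.004 ] [0.732 0.918 0.143]
green ((np.float64(339.9), np.float64(173.7)), [313, 157, 54, 33, 817]) [0.4774 0.338  0.004 ] [0.482 0.334 0.004]
orange ((np.float64(338.6), np.float64(140.4)), [336, 139, 6, 4, 23]) [0.4553 0.3542 0.104 ] [0.455 0.354 0.104]
[((np.float64(281.7), np.float64(242.0)), [226, 197, 122, 99, 7551])]
deck [((np.float64(268.6), np.float64(232.8)), [226, 197, 88, 72, 2942])]
((0.5566407442092896, -0.031556591391563416), (0.18098391592502594, 0.20224416255950928), 70.28575134277344)
(310, 217) [26 27 27] [0.5945 0.0355 0.1208]
(305, 213) [26 28 27] [0.5769 0.0392 0.1208]
top
blue ((np.float64(314.9), np.float64(206.0)), [305, 197, 21, 19, 321]) [ 0.5433 -0.0619  0.155 ] [ 0.544 -0.062  0.155]
green ((np.float64(142.0), np.float64(255.2)), [116, 231, 49, 51, 1985]) [0.4716 0.3448 0.004 ] [0.478 0.34  0.004]
[((np.float64(292.2), np.float64(206.0)), [233, 155, 118, 108, 8756])]
deck [((np.float64(311.5), np.float64(208.9)), [272, 159, 79, 101, 4464])]
((0.5575824975967407, -0.025876641273498535), (0.18667884171009064, 0.20070792734622955), 70.1906509399414)
(262, 195) [4 3 2] [0.5791 0.0505 0.123 ]
(268, 165) [53 52 52] [0.6597 0.036  0.0768]
(250, 225) [54 53 50] [0.5211 0.0817 0.077 ]
(290, 172) [12 20 12] [ 0.6305 -0.0133  0.1153]
```

View pics/topc.png

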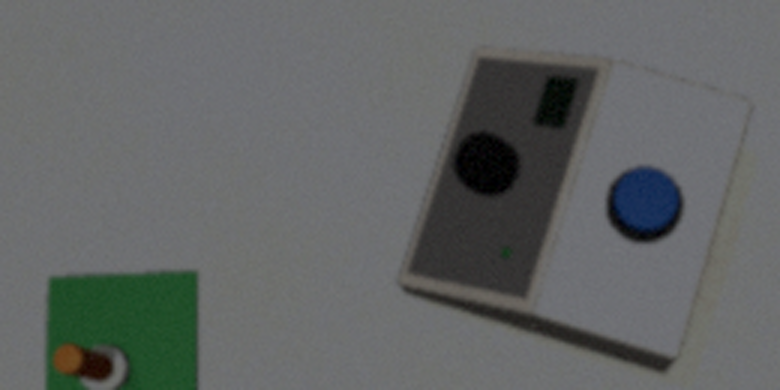

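View pics/scenec.png

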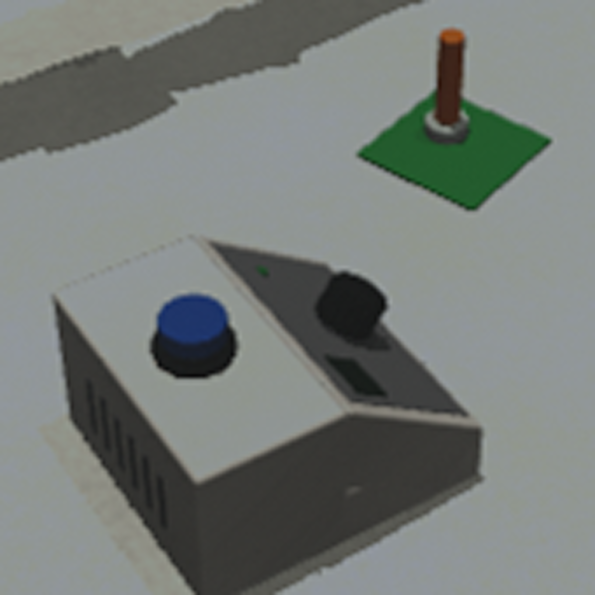

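```bash
python3 - <<'E'
from h import *
from cell import manip,vision
from scipy.spatial.transform import Rotation as Ro
s=np.load("scene0.npz");t=np.load("top0.npz")
def hs(c):return cv2.split(cv2.cvtColor(c['p'],cv2.COLOR_RGB2HSV))
def cen(c,m,box):
    k=np.zeros_like(m);x0,y0,x1,y1=box;k[y0:y1,x0:x1]=m[y0:y1,x0:x1]
    b,l=blobs(k,8);b=max(b,key=lambda q:q[1][4]);return b
H,S,V=hs(t);
print('oran top',cen(t,(H<20)&(S>120)&(V>70),(110,245,150,275)))
o=cen(t,(H<20)&(S>120)&(V>70),(110,245,150,275))[0];print(onz(t,*o,.104))
print(two(s,(338.6,140.4),t,o))
kt=cen(t,(V<22),(245,178,280,212));print('knob top',kt,onz(t,*kt[0],.117),onz(t,*kt[0],.105))
print('cap',two(s,(264.5,221.1),t,(314.9,206.0)))
# mat
for c in(s,t):
    H,S,V=hs(c);m=(H>45)&(H<80)&(S>100)
    box=(305,150,375,195) if c is s else (110,225,172,290)
    k=np.zeros_like(m,np.uint8);x0,y0,x1,y1=box;k[y0:y1,x0:x1]=m[y0:y1,x0:x1]
    v,u=np.nonzero(k);P=np.array([onz(c,a,b,.004)[:2] for a,b in zip(u,v)],np.float32);print('mat',cv2.minAreaRect(P))
# photometer deck rect with deck height planes
for c in(s,t):
    W=pts(c,c['d']);r=(abs(W[...,2]-.127)<.004)&(W[...,0]>.4)&(W[...,0]<.7)&(abs(W[...,1])<.2)
    r=cv2.morphologyEx(r.astype(np.uint8),cv2.MORPH_OPEN,np.ones((3,3)));print(cv2.minAreaRect(W[r>0][:,:2].astype(np.float32)))
    pp=W[(W[...,2]>.052)&(W[...,2]<.12)&(W[...,0]>.48)&(W[...,0]<.7)&(W[...,1]>-.03)&(W[...,1]<.13)]
    A=np.c_[pp[:,:2],np.ones(len(pp))];w=np.ones(len(pp),bool)
    for i in range(8):
        q=np.linalg.lstsq(A[w],pp[w,2],rcond=None)[0];w=abs(A@q-pp[:,2])<.004
    print('panel',q,w.sum(),np.degrees(np.arctan2(q[1],q[0])),np.hypot(q[0],q[1]))
st=manip.read_state();print(Ro.from_euler('xyz',st['tool_rot'],degrees=True).as_matrix().round(3))
p,d=vision.read_camera('wrist');c=vision.get_calibration('wrist');cv2.imwrite('pics/w0.png',p[:,:,::-1]);print(c['K'].round(1),c['pose'].round(3))
E
```

```text
oran top ((np.float64(122.2), np.float64(259.2)), [118, 255, 9, 9, 65])
[0.45364406 0.3601249  0.104     ]
[0.45301271 0.36021269 0.10026268]
knob top ((np.float64(261.7), np.float64(194.4)), [252, 184, 21, 21, 320]) [0.58178636 0.05135557 0.117     ] [0.58445097 0.05182541 0.105     ]
cap [ 0.54309811 -0.0629586   0.15176963]
mat ((0.4704844355583191, 0.34491798281669617), (0.11804843693971634, 0.11710917204618454), 89.74309539794922)
mat ((0.47039976716041565, 0.3497217297554016), (0.11615585535764694, 0.11436212062835693), 0.2916463613510132)
((0.5551134347915649, -0.03276738524436951), (0.1777041256427765, 0.20011118054389954), 70.25947570800781)
panel [-0.24115809 -0.65863628  0.25620506] 1173 -110.1100829177461 0.7013978753359067
((0.5557273030281067, -0.03015834093093872), (0.17678013443946838, 0.19971537590026855), 70.25566101074219)
panel [-0.23551998 -0.65753014  0.25366857] 2797 -109.70695881930553 0.6984379275001669
[[-0.     0.355  0.935]
 [-0.001  0.935 -0.355]
 [-1.    -0.001  0.   ]]
[[301.4   0.  281.5]
 [  0.  301.4 211.9]
 [  0.    0.    1. ]] [[ 0.355  0.898  0.261  0.15 ]
 [ 0.935 -0.34  -0.101  0.611]
 [-0.002  0.28  -0.96   0.384]
 [ 0.     0.     0.     1.   ]]
```

View pics/w0.png

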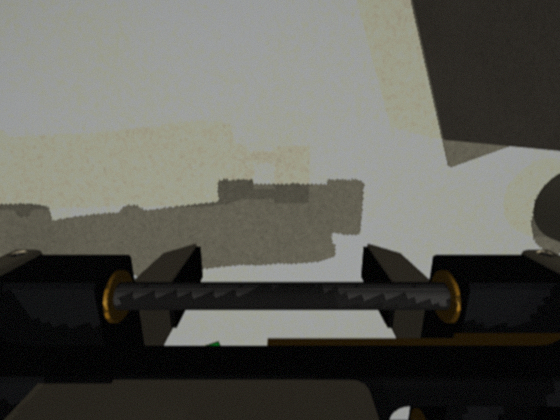

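```bash
cat >> h.py <<'E'
from scipy.spatial.transform import Rotation as Ro
def go(target,yaw=None):
    from cell import manip
    st=manip.read_state();R=Ro.from_euler('xyz',st['tool_rot'],degrees=True).as_matrix()
    d=R.T@(np.array(target)-st['eef_pos'])*1000
    y=np.degrees(np.arctan2(R[1,1],R[0,1]))
    t=None
    if yaw is not None: t=-((yaw-y+90)%180-90)
    print('t',round(st['time_s'],2),'pos',st['eef_pos'].round(4),'jawyaw',y.round(2),'tilt',(R[:2,0]*57.3).round(2),'inc',d.round(1),'turn',t,'F',st['wrist_force'].round(1),'M',st['moment'].round(2),'w',round(st['gripper_width']*1000,1))
E
python3 -c "
from h import *
go((.4545,.357,.17))"
```

```text
t 0.15 pos [0.2217 0.584  0.2262] jawyaw 69.21 tilt [-0.02 -0.06] inc [  56.3 -129.5  298.2] turn None F [-0.3 -0.5 -0. ] M [-0.03  0.05 -0.05] w 91.5
```

Request:
servo_tool([
  [5,-13,30,0],
  [10,-26,60,0],
  [15,-39,90,0],
  [20,-52,120,0],
  [25,-65,150,0],
  [30,-78,180,0],
  [36,-91,210,0],
  [42,-104,240,0],
  [48,-117,270,0],
  [56,-129.5,298,0],
  [56,-129.5,298,0],
  [56,-129.5,298,0],
], fingers=60, grip_force=40)

```text
time_s: 1.15
eef_pos: [0.4556, 0.3547, 0.1697]
tool_rot: [-85.4, 89.8, -106.5]
wrist_force: [-0.2, 0.9, -0.0]
gripper_width: 0.0597
```

```bash
python3 -c "
from h import *
from cell import vision
go((.4545,.357,.045))
p,d=vision.read_camera('wrist');c=vision.get_calibration('wrist');cv2.imwrite('pics/w1.png',p[:,:,::-1]);print(c['pose'].round(3))
np.savez('w1.npz',p=p,d=d,**c)
"
```

```text
t 1.15 pos [0.4556 0.3547 0.1697] jawyaw 68.96 tilt [-0.05 -0.16] inc [124.7   2.1  -1.9] turn None F [-0.2  0.9 -0. ] M [ 0.02  0.   -0.  ] w 59.7
[[ 0.356  0.897  0.26   0.383]
 [ 0.934 -0.341 -0.102  0.384]
 [-0.003  0.28  -0.96   0.328]
 [ 0.     0.     0.     1.   ]]
```

View pics/w1.png

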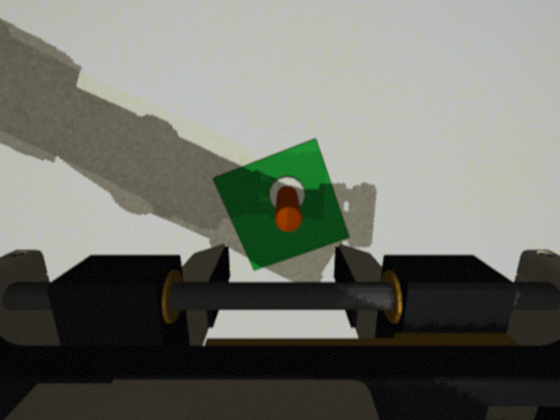

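The wrist view shows the handle top at (288,219), nearly centred between the jaws, with its foot at (287,193).

```bash
python3 -c "
from h import *
c=np.load('w1.npz')
print(onz(c,288,219,.104),onz(c,287,190,.018))
P=np.array([onz(c,*q,.004)[:2] for q in [(214,179),(315,139),(349,239),(253,270)]],np.float32);print(P.mean(0),cv2.minAreaRect(P))
"
```

```text
[0.45110562 0.36274486 0.104     ] [0.44695674 0.36481971 0.018     ]
[0.46864346 0.3518089 ] ((0.4690716862678528, 0.3513460159301758), (0.1180240660905838, 0.1194990873336792), 89.97136688232422)
```

Request:
servo_tool([
  [8,4,-5,0],
  [20,4,-5,0],
  [35,4,-5,0],
  [52,4,-5,0],
  [70,4,-5,0],
  [88,4,-5,0],
  [104,4,-5,0],
  [116,4,-5,0],
  [125,4,-5,0],
  [125,4,-5,0],
  [125,4,-5,0],
])

```text
time_s: 2.12
eef_pos: [0.4506, 0.3624, 0.0448]
tool_rot: [-111.0, 89.9, -131.9]
wrist_force: [0.9, 0.8, 0.3]
gripper_width: 0.06
```

```bash
python3 -c "
from h import *
from cell import vision
go((.4525,.360,.045))
p,d=vision.read_camera('wrist');c=vision.get_calibration('wrist');cv2.imwrite('pics/w2.png',p[:,:,::-1]);
"
```

```text
t 2.12 pos [0.4506 0.3624 0.0448] jawyaw 69.16 tilt [-0.09 -0.1 ] inc [-0.2 -1.5  2.6] turn None F [0.9 0.8 0.3] M [-0.03  0.01  0.02] w 60.0
```

View pics/w2.png

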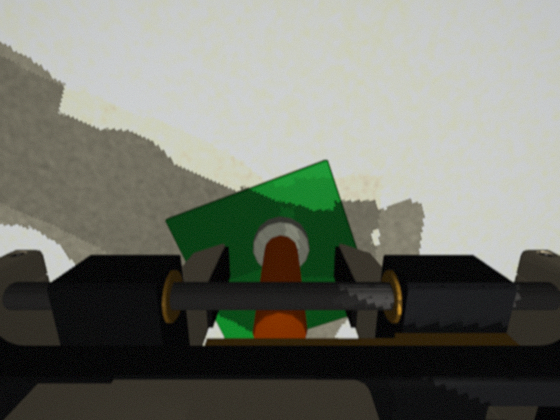

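The handle, at (280,290), is between the pads, so I close.

Request:
servo_tool([
  [0,0,1,0],
  [0,0,1,0],
  [0,0,1,0],
  [0,0,1,0],
  [0,0,1,0],
  [0,0,1,0],
  [0,0,1,0],
  [0,0,1,0],
  [0,0,1,0],
  [0,0,1,0],
], fingers=5, grip_force=40)

```text
time_s: 3.0
eef_pos: [0.452, 0.3621, 0.0454]
tool_rot: [-104.2, 89.9, -125.1]
wrist_force: [-0.8, -1.0, 0.8]
gripper_width: 0.0216
```

```bash
python3 -c "
from h import *
go((.4525,.360,.25))"
```

```text
t 3.0 pos [0.452  0.3621 0.0454] jawyaw 69.14 tilt [-0.04 -0.06] inc [-204.6   -2.     1.2] turn None F [-0.8 -1.   0.8] M [-0.16  0.06  0.04] w 21.6
```

Request:
servo_tool([
  [-10,0,0,0],
  [-30,0,0,0],
  [-55,0,0,0],
  [-80,0,0,0],
  [-105,0,0,0],
  [-130,0,0,0],
  [-155,0,0,0],
  [-175,0,0,0],
  [-187,0,0,0],
  [-190,0,0,0],
  [-190,0,0,0],
])

```text
time_s: 3.92
eef_pos: [0.4523, 0.3625, 0.2365]
tool_rot: [42.4, 90.0, 21.5]
wrist_force: [0.2, -0.9, -2.6]
gripper_width: 0.0218
```

```bash
python3 -c "
from h import *
from cell import vision
go((.5437,-.063,.235))
p,d=vision.read_camera('wrist');c=vision.get_calibration('wrist');cv2.imwrite('pics/w3.png',p[:,:,::-1]);
"
```

```text
t 3.92 pos [0.4523 0.3625 0.2365] jawyaw 69.15 tilt [0.03 0.01] inc [   1.5 -365.1  236.9] turn None F [ 0.2 -0.9 -2.6] M [ 0.02 -0.01  0.  ] w 21.8
```

View pics/w3.png

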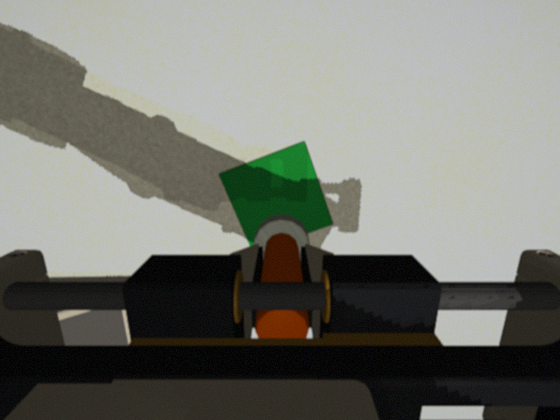

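Request:
servo_tool([
  [0,-15,10,2],
  [0,-48,31,6],
  [0,-82,53,10],
  [0,-116,75,14],
  [0,-150,97,18],
  [0,-184,119,23],
  [0,-218,141,28],
  [0,-252,163,33],
  [0,-285,185,38],
  [0,-315,204,42],
  [0,-340,220,45],
  [0,-350,227,45],
])

```text
time_s: 4.97
eef_pos: [0.5386, -0.0517, 0.2348]
tool_rot: [-56.5, 89.7, -123.0]
wrist_force: [0.4, 0.2, -2.1]
gripper_width: 0.0215
```

```bash
python3 -c "
from h import *
from cell import vision
go((.5437,-.063,.235),24)
p,d=vision.read_camera('wrist');c=vision.get_calibration('wrist');cv2.imwrite('pics/w4.png',p[:,:,::-1]);
np.savez('w4.npz',p=p,d=d,**c)
p,d=vision.read_camera('scene');cv2.imwrite('pics/s4.png',p[:,:,::-1]);
"
```

```text
t 4.97 pos [ 0.5386 -0.0517  0.2348] jawyaw 23.57 tilt [-0.14 -0.21] inc [-0.2  0.2 12.4] turn -0.43114098963789615 F [ 0.4  0.2 -2.1] M [-0.06  0.05  0.03] w 21.5
```

View pics/w4.png

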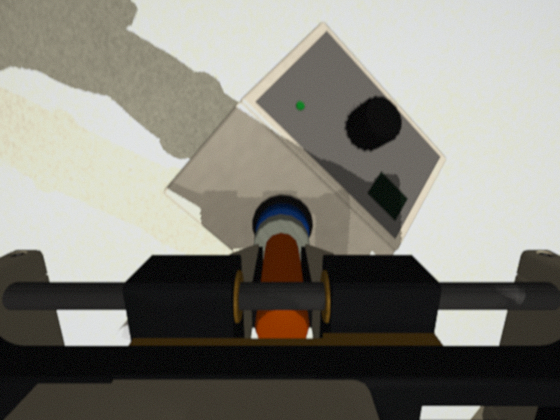

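View pics/s4.png

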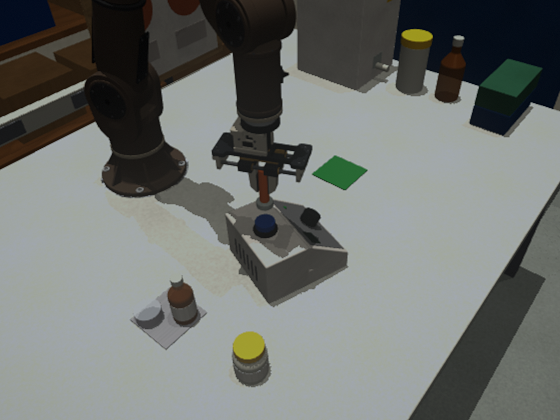

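The wrist view shows the cap below the foot, with the collar centre near (282,222), and the foot held level. The knob is at (374,124).

```bash
python3 - <<'E'
from h import *
c=np.load('w4.npz')
H,S,V=cv2.split(cv2.cvtColor(c['p'],cv2.COLOR_RGB2HSV))
p=c['pose']
m=(H>100)&(H<130)&(S>100)&(V>40);v,u=np.nonzero(m);print('blue',u.min(),u.max(),v.min(),v.max())
# top edge of blue: rays on z=.155, fit circle r 23 with known
from scipy.optimize import least_squares
E=[]
for x in range(u.min(),u.max()+1):
    vv=v[u==x]
    if len(vv): E.append(onz(c,x,vv.min()-.5,.155)[:2])
E=np.array(E)
r=least_squares(lambda q:np.hypot(*(E-q).T)-.023,[.54,-.063],loss='soft_l1',f_scale=.001);print('cap',r.x,abs(r.fun).max())
a=cv2.imread('pics/w4.png');cv2.imwrite('pics/w4c.png',cv2.resize(a[180:350,220:430],None,fx=3.5,fy=3.5))
m=(V<30);k=np.zeros_like(m);k[90:160,335:410]=m[90:160,335:410];b,_=blobs(k);print(b);b=max(b,key=lambda q:q[1][4])
for z in(.117,.11,.105):print(onz(c,*b[0],z))
E
```

```text
blue 256 309 205 234
cap [ 0.54278805 -0.06282139] 0.0011557616271893993
[((np.float64(373.2), np.float64(123.5)), [346, 97, 55, 53, 2072])]
[0.58084684 0.0487755  0.117     ]
[0.58269468 0.0495693  0.11      ]
[0.58401457 0.05013631 0.105     ]
```

View pics/w4c.png

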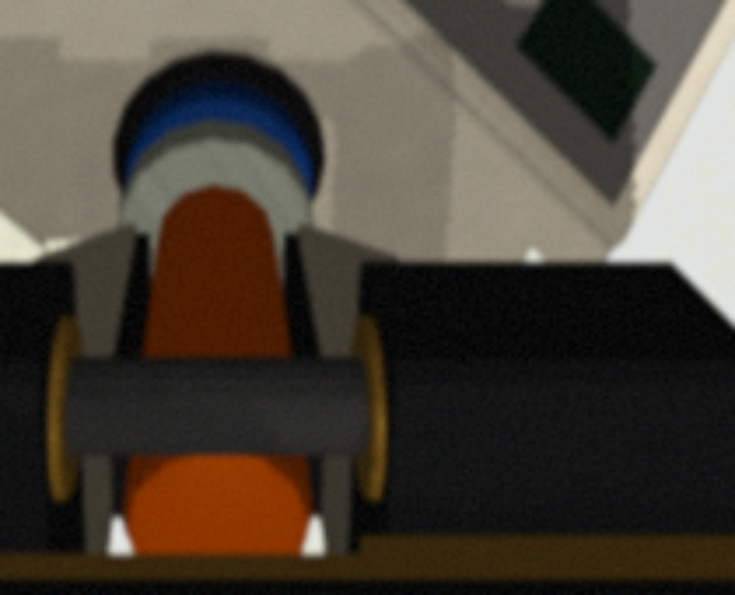

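```bash
python3 - <<'E'
from h import *
c=np.load('w4.npz')
e=onz(c,281.4,219.5,.2074);print(e, e[:2]+.019*np.array([.4,-.917]))
E
```

```text
[ 0.53140223 -0.0375088   0.2074    ] [ 0.53900223 -0.0549318 ]
```

Request:
servo_tool([
  [5,0,6,0],
  [14,0,10.5,0],
  [24,0,10.5,0],
  [31,0,10.5,0],
  [35,0,10.5,0],
  [37,0,10.5,0],
  [38.5,0,10.5,0],
  [40,0,10.5,0],
  [41.5,0,10.5,0],
  [43,0,10.5,0],
  [44,0,10.5,0],
  [44,0,10.5,0],
])

```text
time_s: 6.07
eef_pos: [0.543, -0.0593, 0.1907]
tool_rot: [-60.1, 89.8, -126.3]
wrist_force: [-0.5, -0.4, -1.9]
gripper_width: 0.0212
```

```bash
python3 -c "
from h import *
from cell import vision
go((.5430,-.062,.190))
p,d=vision.read_camera('wrist');c=vision.get_calibration('wrist');cv2.imwrite('pics/w5.png',p[:,:,::-1]);
p,d=vision.read_camera('scene');cv2.imwrite('pics/s5.png',cv2.resize(p[130:300,210:380,::-1],None,fx=3.5,fy=3.5));
"
```

```text
t 6.07 pos [ 0.543  -0.0593  0.1907] jawyaw 23.81 tilt [-0.12 -0.17] inc [ 0.7 -1.   2.5] turn None F [-0.5 -0.4 -1.9] M [-0.07  0.08  0.04] w 21.2
```

View pics/w5.png

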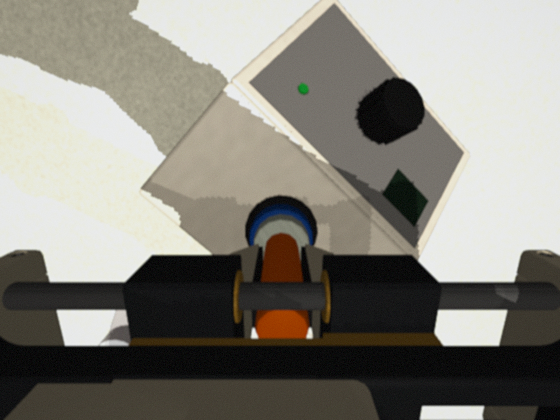

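View pics/s5.png

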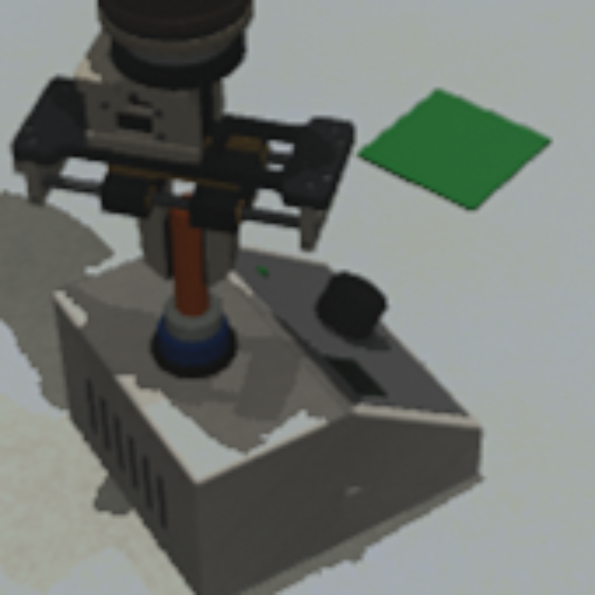

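The foot sits on the cap and the force has dropped back to the tool's weight, which is consistent with a snap. I press a touch further to see whether it hits bottom.

Request:
servo_tool([
  [1,0,1,0],
  [2,0,1,0],
  [2,0,1,0],
  [2,0,1,0],
])

```text
time_s: 6.5
eef_pos: [0.5434, -0.0599, 0.1902]
tool_rot: [-69.7, 89.9, -135.9]
wrist_force: [-7.6, 2.4, 17.5]
gripper_width: 0.0214
```

```bash
python3 -c "
from h import *
go((.5430,-.062,.190))"
```

```text
t 6.5 pos [ 0.5434 -0.0599  0.1902] jawyaw 23.81 tilt [-0.09 -0.09] inc [ 0.2 -1.2  1.8] turn None F [-7.6  2.4 17.5] M [ 0.61  1.76 -0.04] w 21.4
```

17 N at the predicted height means the cap is bottomed. Lift and carry the tool back.

Request:
servo_tool([
  [-4,0,0,0],
  [-15,0,0,0],
  [-30,0,0,0],
  [-42,0,0,0],
  [-45,0,0,0],
  [-45,0,0,0],
])

```text
time_s: 7.0
eef_pos: [0.5442, -0.06, 0.2364]
tool_rot: [-0.9, 89.9, -67.1]
wrist_force: [-0.5, 0.0, -1.8]
gripper_width: 0.0218
```

```bash
python3 -c "
from h import *
from cell import vision
go((.466,.352,.235),69)
p,d=vision.read_camera('wrist');c=vision.get_calibration('wrist');cv2.imwrite('pics/w6.png',p[:,:,::-1]);
np.savez('w6.npz',p=p,d=d,**c)
"
```

```text
t 7.0 pos [ 0.5442 -0.06    0.2364] jawyaw 23.81 tilt [ 0.04 -0.09] inc [   0.7   94.7 -408.5] turn -45.19285616823052 F [-0.5  0.  -1.8] M [-0.09  0.07 -0.06] w 21.8
```

View pics/w6.png

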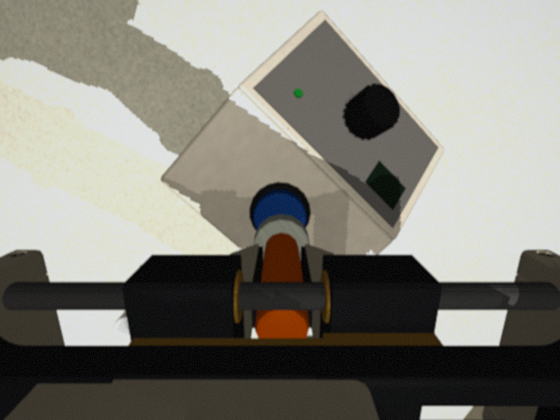

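Request:
servo_tool([
  [0,4,-16,-2],
  [0,11,-50,-6],
  [0,20,-88,-10],
  [0,29,-126,-15],
  [0,38,-164,-20],
  [0,47,-202,-25],
  [0,56,-240,-30],
  [0,65,-280,-34],
  [0,74,-320,-38],
  [0,83,-358,-42],
  [0,90,-388,-45],
  [0,94.5,-408,-45],
])

```text
time_s: 8.05
eef_pos: [0.4628, 0.3559, 0.2337]
tool_rot: [-139.4, 89.8, -160.1]
wrist_force: [0.1, -0.5, -1.8]
gripper_width: 0.0211
```

```bash
python3 -c "
from h import *
from cell import vision
go((.466,.352,.0465),69)
p,d=vision.read_camera('scene');cv2.imwrite('pics/s7.png',cv2.resize(p[80:300,210:420,::-1],None,fx=2.7,fy=2.7));
c=vision.get_calibration('scene');W=pts(c,d);H,S,V=cv2.split(cv2.cvtColor(p,cv2.COLOR_RGB2HSV));m=(H>105)&(H<125)&(S>150)&(V>40);m[:,300:]=0;print(m.sum(),np.median(W[m],0),np.percentile(W[m][:,2],[10,90]))
"
```

```text
t 8.05 pos [0.4628 0.3559 0.2337] jawyaw 69.31 tilt [-0.16 -0.06] inc [187.2  -2.2   4.9] turn 0.30552022043625016 F [ 0.1 -0.5 -1.8] M [ 0.01 -0.    0.02] w 21.1
209 [ 0.54457118 -0.06661324  0.14937567] [0.1474626  0.15122025]
```

View pics/s7.png

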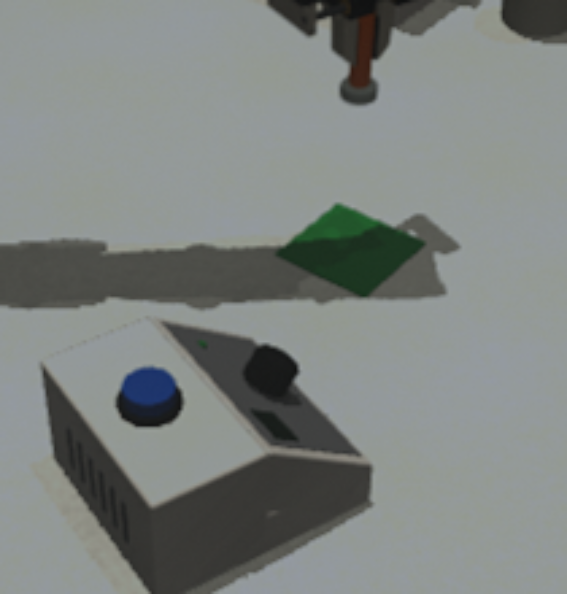

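The cap top now measures z = 0.149, so it is home. Next I lower the tool onto the mat.

Request:
servo_tool([
  [10,-2,5,0],
  [35,-2,5,0],
  [65,-2,5,0],
  [95,-2,5,0],
  [125,-2,5,0],
  [150,-2,5,0],
  [168,-2,5,0],
  [178,-2,5,0],
  [183,-2,5,0],
  [185,-2,5,0],
  [187,-2,5,0],
  [188,-2,5,0],
])

```text
time_s: 9.1
eef_pos: [0.4654, 0.3564, 0.0463]
tool_rot: [160.8, 89.8, 140.1]
wrist_force: [-0.1, -0.2, -1.0]
gripper_width: 0.0216
```

```bash
python3 -c "
from h import *
go((.466,.352,.0460))"
```

```text
t 9.1 pos [0.4654 0.3564 0.0463] jawyaw 69.35 tilt [-0.13  0.11] inc [ 0.2 -3.9  2.1] turn None F [-0.1 -0.2 -1. ] M [-0.03 -0.05  0.01] w 21.6
```

Request:
servo_tool([
  [0.7,0,0,0],
  [1,0,0,0],
  [1,0,0,0],
])

```text
time_s: 9.35
eef_pos: [0.4657, 0.3566, 0.0459]
tool_rot: [140.1, 89.8, 119.4]
wrist_force: [0.3, 0.0, -2.9]
gripper_width: 0.0213
```

Request:
servo_tool([
  [0,0,0,0],
  [0,0,0,0],
  [0,0,0,0],
  [0,0,0,0],
  [0,0,0,0],
  [0,0,0,0],
], fingers=50)

```text
time_s: 9.85
eef_pos: [0.4657, 0.3566, 0.0459]
tool_rot: [139.4, 89.8, 118.7]
wrist_force: [-0.1, 0.5, 0.2]
gripper_width: 0.0493
```

Request:
servo_tool([
  [-8,0,0,0],
  [-25,0,0,0],
  [-50,0,0,0],
  [-75,0,0,0],
  [-100,0,0,0],
  [-120,0,0,0],
  [-130,0,0,0],
  [-130,0,0,0],
])

```text
time_s: 10.52
eef_pos: [0.467, 0.3572, 0.1786]
tool_rot: [93.1, 89.7, 72.5]
wrist_force: [0.5, 0.5, 0.4]
gripper_width: 0.0503
```

```bash
python3 -c "
from h import *
from cell import vision
go((.582,.058,.20),-20)
p,d=vision.read_camera('wrist');cv2.imwrite('pics/w8.png',p[:,:,::-1]);c=vision.get_calibration('wrist');np.savez('w8.npz',p=p,d=d,**c)
from h import Ro
E=c['pose'][:3,:3]
"
```

```text
t 10.52 pos [0.467  0.3572 0.1786] jawyaw 69.34 tilt [0.11 0.33] inc [ -22.9 -239.3  213.1] turn 89.34454286071043 F [0.5 0.5 0.4] M [ 0.04 -0.01  0.03] w 50.3
```

View pics/w8.png

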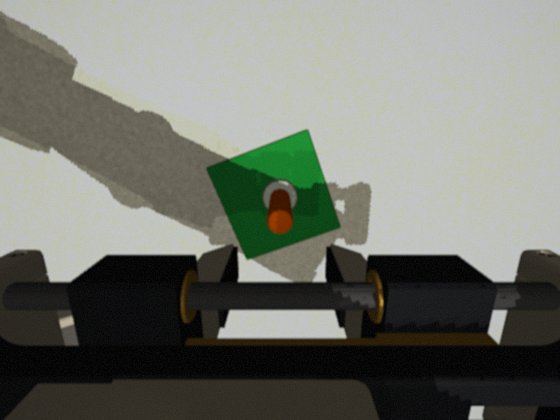

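The tool stands upright near the mat's middle, at (280,215). Now to the knob.

Request:
servo_tool([
  [-3,-10,9,5],
  [-6,-32,28,12],
  [-10,-55,49,19],
  [-14,-78,70,26],
  [-18,-101,90,33],
  [-21,-124,110,40],
  [-23,-147,130,47],
  [-23,-170,151,54],
  [-23,-190,170,61],
  [-23,-210,187,68],
  [-23,-225,200,75],
  [-23,-235,209,82],
], fingers=70)

```text
time_s: 11.57
eef_pos: [0.5786, 0.0598, 0.1969]
tool_rot: [-121.3, 89.8, 135.6]
wrist_force: [0.1, 0.2, -0.8]
gripper_width: 0.0698
```

```bash
python3 -c "
from h import *
go((.5854,.0537,.16),-20)"
```

```text
t 11.57 pos [0.5786 0.0598 0.1969] jawyaw -13.16 tilt [-0.12  0.12] inc [36.8  8.1  4.5] turn 6.8415417178359235 F [ 0.1  0.2 -0.8] M [-0.09  0.09 -0.02] w 69.8
```

Request:
servo_tool([
  [10,4,2,3],
  [25,8,4.5,7],
  [37,8,4.5,7],
  [37,8,4.5,7],
  [37,8,4.5,7],
])

```text
time_s: 11.98
eef_pos: [0.5841, 0.054, 0.1584]
tool_rot: [-83.9, 89.7, 166.1]
wrist_force: [0.4, -0.2, 0.4]
gripper_width: 0.0702
```

```bash
python3 -c "
from h import *
from cell import vision,manip
go((.5854,.0537,.100),-20)
print(manip.read_state()['joints'].round(1))
p,d=vision.read_camera('wrist');cv2.imwrite('pics/w9.png',p[:,:,::-1]);c=vision.get_calibration('wrist');np.savez('w9.npz',p=p,d=d,**c)
"
```

```text
t 11.98 pos [0.5841 0.054  0.1584] jawyaw -20.01 tilt [-0.31  0.08] inc [58.4  1.7 -0.2] turn -0.007093983420034533 F [ 0.4 -0.2  0.4] M [-0.08  0.08  0.03] w 70.2
[-31.8  27.1  30.5 102.1 -16.4  55.6 -14.6]
```

View pics/w9.png

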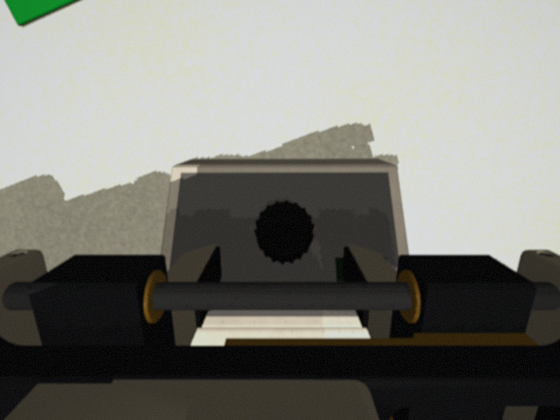

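The wrist view faces the fluted knob squarely at (285,232), so its flutes can show the rotation. I approach with the jaws pre-turned clockwise.

Request:
servo_tool([
  [5,1.7,0,7],
  [15,1.7,0,14],
  [25,1.7,0,22],
  [35,1.7,0,22],
  [43,1.7,0,22],
  [50,1.7,0,22],
  [55,1.7,0,22],
  [56,1.7,0,22],
  [56,1.7,0,22],
], fingers=56, grip_force=15)

```text
time_s: 12.78
eef_pos: [0.5861, 0.0535, 0.1032]
tool_rot: [-73.4, 89.8, 154.6]
wrist_force: [0.2, 0.3, -1.0]
gripper_width: 0.0562
```

```bash
python3 -c "
from h import *
from cell import vision,manip
go((.5854,.0537,.102),-42)
p,d=vision.read_camera('wrist');cv2.imwrite('pics/w10.png',p[:,:,::-1]);c=vision.get_calibration('wrist');np.savez('w10.npz',p=p,d=d,**c)
"
```

```text
t 12.78 pos [0.5861 0.0535 0.1032] jawyaw -41.96 tilt [-0.22  0.11] inc [ 1.2 -0.7  0.3] turn 0.04430863155590714 F [ 0.2  0.3 -1. ] M [-0.1   0.   -0.04] w 56.2
```

View pics/w10.png

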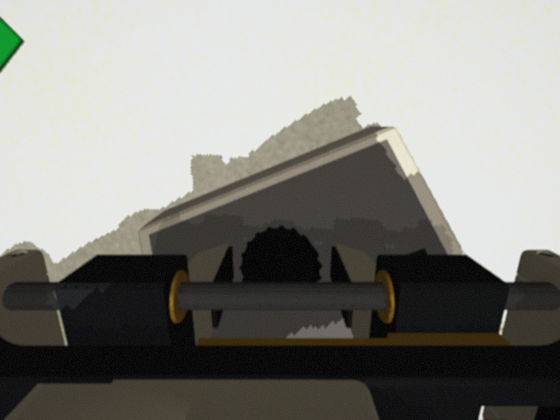

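The knob, at (282,265), is between the fingers. I close and turn anticlockwise.

Request:
servo_tool([
  [1,0,0,0],
  [1,0,0,0],
  [1,0,0,0],
  [1,0,0,0],
], fingers=30, grip_force=15)

```text
time_s: 13.17
eef_pos: [0.586, 0.0539, 0.1027]
tool_rot: [-82.5, 89.7, 145.5]
wrist_force: [-2.5, 2.7, 2.7]
gripper_width: 0.0421
```

```bash
python3 -c "
from h import *
from cell import vision,manip
go((.5854,.0537,.102),-20)
p,d=vision.read_camera('wrist');cv2.imwrite('pics/w11.png',p[150:300,200:360,::-1].repeat(3,0).repeat(3,1))
"
```

```text
t 13.17 pos [0.586  0.0539 0.1027] jawyaw -41.94 tilt [-0.22  0.15] inc [ 0.7 -0.3  0.6] turn -21.942003381464446 F [-2.5  2.7  2.7] M [0.26 0.63 0.02] w 42.1
```

Request:
servo_tool([
  [0,0,0,-6],
  [0,0,0,-12],
  [0,0,0,-18],
  [0,0,0,-24],
  [0,0,0,-30],
  [0,0,0,-36],
  [0,0,0,-42],
  [0,0,0,-44],
  [0,0,0,-44],
])

```text
time_s: 13.97
eef_pos: [0.5854, 0.0545, 0.103]
tool_rot: [-130.8, 89.6, 141.4]
wrist_force: [-3.2, 2.9, 5.9]
gripper_width: 0.0415
```

```bash
python3 -c "
from h import *
from cell import vision,manip
go((.5854,.0537,.102),2)
p,d=vision.read_camera('wrist');cv2.imwrite('pics/w12.png',p[150:300,200:360,::-1].repeat(3,0).repeat(3,1))
"
```

```text
t 13.97 pos [0.5854 0.0545 0.103 ] jawyaw 2.19 tilt [-0.28  0.22] inc [ 1.  -0.1  0.8] turn 0.19168639878657245 F [-3.2  2.9  5.9] M [ 0.46  1.24 -0.35] w 41.5
```

View pics/w11.png

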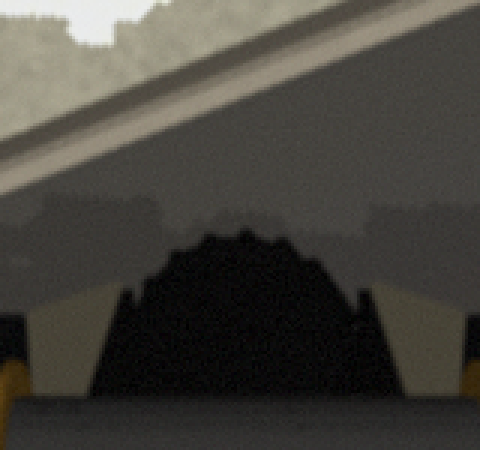

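View pics/w12.png

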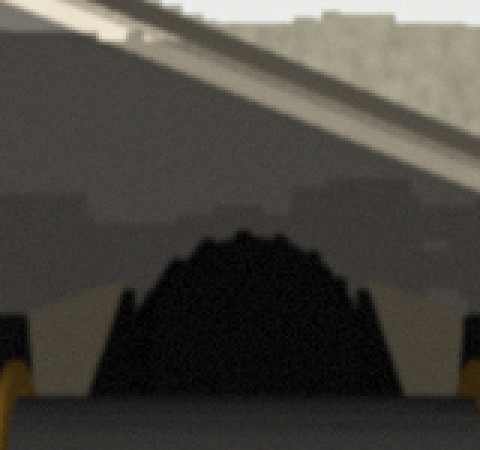

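The knob turned with the gripper: the flutes, at (210,247,282,315) in the crop, keep their place relative to the fingers. Now I open, swing back and repeat.

Request:
servo_tool([
  [0,0,0,0],
  [0,0,0,0],
  [0,0,0,7],
  [0,0,0,14],
  [0,0,0,21],
  [0,0,0,28],
  [0,0,0,35],
  [0,0,0,42],
  [0,0,0,44],
  [0,0,0,44],
], fingers=56)

```text
time_s: 14.85
eef_pos: [0.5857, 0.0544, 0.1029]
tool_rot: [-81.5, 89.7, 146.4]
wrist_force: [0.8, 0.3, -0.2]
gripper_width: 0.0562
```

```bash
cat > snap.py <<'E'
import sys
from h import *
from cell import vision
go((.5854,.0537,.1025),-20)
p,d=vision.read_camera('wrist');np.save(sys.argv[1]+'.npy',p);cv2.imwrite('pics/'+sys.argv[1]+'.png',cv2.resize(p[150:300,200:360,::-1],None,fx=3,fy=3))
E
python3 snap.py w13
```

```text
t 14.85 pos [0.5857 0.0544 0.1029] jawyaw -42.01 tilt [-0.26  0.17] inc [0.4 0.3 0.7] turn -22.011677520361104 F [ 0.8  0.3 -0.2] M [-0.12  0.09 -0.02] w 56.2
```

Request:
servo_tool([
  [0,0,0,0],
  [0,0,0,0],
  [0,0,0,0],
  [0,0,0,-6],
  [0,0,0,-12],
  [0,0,0,-18],
  [0,0,0,-24],
  [0,0,0,-30],
  [0,0,0,-36],
  [0,0,0,-42],
  [0,0,0,-44],
  [0,0,0,-44],
], fingers=30)

```text
time_s: 15.9
eef_pos: [0.5855, 0.0549, 0.1033]
tool_rot: [-136.7, 89.6, 135.6]
wrist_force: [-1.9, 3.0, 5.3]
gripper_width: 0.0413
```

```bash
python3 snap.py w14; python3 -c "
import cv2,numpy as np
cv2.imwrite('pics/w1314.png',np.hstack([cv2.imread('pics/w13.png')[:,:400],cv2.imread('pics/w14.png')[:,:400]]))"
```

```text
t 15.9 pos [0.5855 0.0549 0.1033] jawyaw 2.28 tilt [-0.26  0.26] inc [ 0.8 -0.2  1.2] turn 22.279914747242785 F [-1.9  3.   5.3] M [ 0.45  0.77 -0.12] w 41.3
```

View pics/w1314.png

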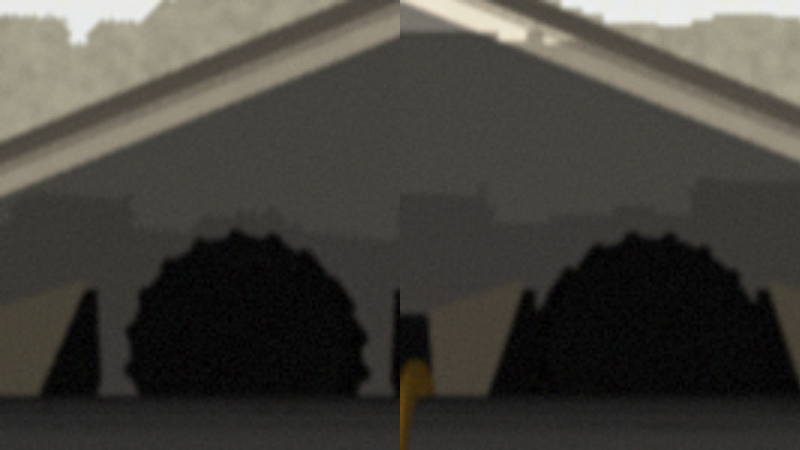

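Request:
servo_tool([
  [0,0,0,0],
  [0,0,0,0],
  [0,0,0,7],
  [0,0,0,14],
  [0,0,0,21],
  [0,0,0,28],
  [0,0,0,35],
  [0,0,0,42],
  [0,0,0,44],
  [0,0,0,44],
], fingers=56)

```text
time_s: 16.78
eef_pos: [0.5856, 0.0548, 0.1031]
tool_rot: [-84.6, 89.7, 143.4]
wrist_force: [0.6, 0.5, -0.2]
gripper_width: 0.056
```

```bash
python3 snap.py w15
```

```text
t 16.78 pos [0.5856 0.0548 0.1031] jawyaw -42.0 tilt [-0.27  0.2 ] inc [0.6 0.6 0.9] turn -22.00010093011383 F [ 0.6  0.5 -0.2] M [-0.11  0.07  0.02] w 56.0
```

Request:
servo_tool([
  [0,0,0,0],
  [0,0,0,0],
  [0,0,0,0],
  [0,0,0,-6],
  [0,0,0,-12],
  [0,0,0,-18],
  [0,0,0,-24],
  [0,0,0,-30],
  [0,0,0,-36],
  [0,0,0,-42],
  [0,0,0,-44],
  [0,0,0,-44],
], fingers=30)

```text
time_s: 17.83
eef_pos: [0.5855, 0.055, 0.1037]
tool_rot: [-138.4, 89.6, 133.9]
wrist_force: [-0.7, 1.2, 5.3]
gripper_width: 0.0415
```

```bash
python3 snap.py w16; python3 -c "
import cv2,numpy as np
cv2.imwrite('pics/w1516.png',np.hstack([cv2.imread('pics/w15.png')[:,:400],cv2.imread('pics/w16.png')[:,:400]]))"
```

```text
t 17.83 pos [0.5855 0.055  0.1037] jawyaw 2.32 tilt [-0.27  0.28] inc [ 1.2 -0.1  1.3] turn 22.320468186292914 F [-0.7  1.2  5.3] M [ 0.24  0.87 -0.26] w 41.5
```

View pics/w1516.png

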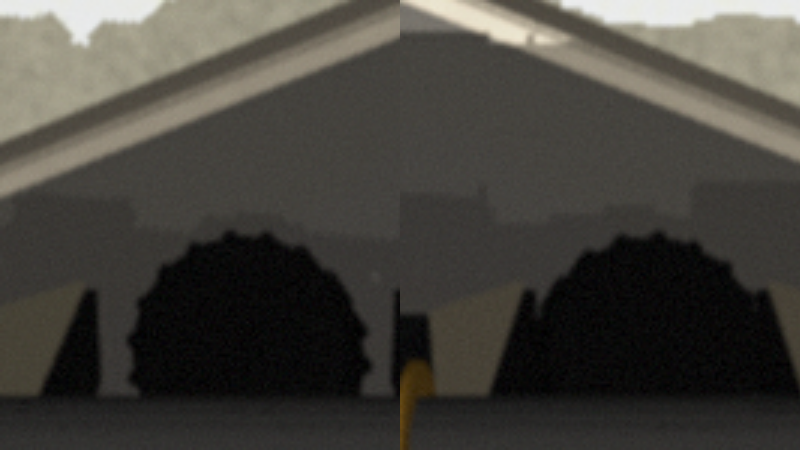

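```bash
cat > phase.py <<'E'
from h import *
from scipy.optimize import least_squares
from scipy.ndimage import map_coordinates
ya=np.radians(-109.8);px=np.array([np.cos(ya),np.sin(ya),0]);n=-np.sin(np.radians(35))*px+np.array([0,0,np.cos(np.radians(35))])
ey=np.cross(n,px);ey/=np.linalg.norm(ey);ex=np.cross(ey,n)   # ex uphill, ey; n out: angle atan2(ey,ex) ccw seen facing
C=np.array([.5433,-.0633,0])-.1301*px+np.array([0,0,.1172])
def face(p,c):
    g=cv2.GaussianBlur(cv2.cvtColor(p,cv2.COLOR_RGB2GRAY),(0,0),.7).astype(float)
    K=c['K'];P=c['pose'];Ri=P[:3,:3].T
    def proj(X): 
        q=(X-P[:3,3])@P[:3,:3];return q[...,:2]/q[...,2:]*[K[0,0],K[1,1]]+[K[0,2],K[1,2]]
    th=np.radians(np.arange(-180,180,.5))
    cen=np.zeros(2)
    rr=np.arange(.016,.026,.0001)
    for it in range(3):
        A=np.array([(C+(cen[0]+rr[:,None]*np.cos(t))*ex+(cen[1]+rr[:,None]*np.sin(t))*ey) for t in th])
        uv=proj(A);I=map_coordinates(g,[uv[...,1],uv[...,0]],order=1,mode='nearest')
        ok=(uv[:,-1,1]<278)&(uv[:,-1,1]>140)
        b=I>28
        r=np.where(b.any(1)&~b[:,0],rr[b.argmax(1)],np.nan);ok&=np.isfinite(r)&(r>.0185)&(r<.0235)
        f=least_squares(lambda q:(r[ok]-q[2]-q[0]*np.cos(th[ok])-q[1]*np.sin(th[ok])),[0,0,.021],loss='soft_l1',f_scale=.0005).x
        cen=cen+f[:2]
    return th[ok],r[ok],cen,f
def phase(p,c,Ns=(20,)):
    th,r,cen,f=face(p,c);out={}
    B=[np.ones_like(th)]+[q(k*th) for k in(1,2,3) for q in(np.cos,np.sin)]
    for N in Ns:
        A=np.array(B+[np.cos(N*th),np.sin(N*th)]).T
        q,res,_,_=np.linalg.lstsq(A,r,rcond=None)
        a=np.hypot(q[-2],q[-1]);ph=np.degrees(np.arctan2(q[-1],q[-2]))/N
        out[N]=(round(a*1e3,3),round(ph%(360/N),2),round(np.std(A@q-r)*1e3,3))
    return len(th),cen.round(4),f[2].round(4),out
E
sed -i "s/np.save(sys.argv\[1\]+'.npy',p)/np.savez(sys.argv[1]+'.npz',p=p,**vision.get_calibration('wrist'))/" snap.py
python3 - <<'E'
from phase import *
c10=np.load('w10.npz')
for nm,p in (('w9',np.load('w9.npz')['p']),('w10',c10['p']),('w13',np.load('w13.npy')),('w15',np.load('w15.npy'))):
    c=np.load('w9.npz') if nm=='w9' else c10
    a=phase(p,c,range(14,27));print(nm,a[:3]);print({k:v for k,v in a[3].items() if v[0]>.2})
E
```

```text
w9 (720, array([0.0021, 0.0002]), np.float64(0.0212))
{19: (np.float64(0.222), np.float64(5.04), np.float64(0.349)), 20: (np.float64(0.236), np.float64(13.81), np.float64(0.345))}
w10 (414, array([0.0017, 0.0004]), np.float64(0.0211))
{17: (np.float64(0.24), np.float64(7.11), np.float64(0.375)), 18: (np.float64(0.393), np.float64(15.04), np.float64(0.305)), 19: (np.float64(0.314), np.float64(5.76), np.float64(0.347)), 20: (np.float64(0.329), np.float64(15.66), np.float64(0.341))}
w13 (409, array([0.0024, 0.001 ]), np.float64(0.0211))
{17: (np.float64(0.232), np.float64(14.08), np.float64(0.381)), 18: (np.float64(0.412), np.float64(1.77), np.float64(0.296)), 19: (np.float64(0.318), np.float64(12.17), np.float64(0.348)), 20: (np.float64(0.344), np.float64(3.93), np.float64(0.336))}
w15 (410, array([0.0025, 0.0014]), np.float64(0.0209))
{18: (np.float64(0.383), np.float64(6.09), np.float64(0.292)), 19: (np.float64(0.306), np.float64(16.35), np.float64(0.332)), 20: (np.float64(0.316), np.float64(7.86), np.float64(0.329))}
```

```bash
python3 - <<'E'
from phase import *
from scipy.signal import find_peaks
from scipy.ndimage import gaussian_filter1d as gf
c10=np.load('w10.npz')
for nm,p in (('w9',np.load('w9.npz')['p']),('w10',c10['p']),('w13',np.load('w13.npy')),('w15',np.load('w15.npy'))):
    c=np.load('w9.npz') if nm=='w9' else c10
    th,r,cen,f=face(p,c);s=gf(r,4)
    k,_=find_peaks(s,prominence=.00025);print(nm,np.degrees(th[[0,-1]]).round(0),np.degrees(th[k]).round(0).tolist(),np.diff(np.degrees(th[k])).tolist())
E
```

```text
w9 [-180.  180.] [-166.0, -148.0, -128.0, -109.0, -88.0, -54.0, -36.0, -20.0, -4.0, 12.0, 28.0, 46.0, 78.0, 100.0, 119.0, 138.0, 157.0] [18.5, 19.5, 19.0, 21.0, 34.5, 18.0, 16.0, 16.0, 16.0, 15.5, 17.5, 32.5, 22.0, 18.500000000000014, 19.999999999999986, 18.5]
w10 [-180.  180.] [-164.0, -146.0, -127.0, -108.0, 72.0, 88.0, 118.0, 138.0, 158.0] [18.5, 18.999999999999986, 19.000000000000014, 179.5, 16.5, 30.000000000000014, 20.499999999999986, 19.5]
w13 [-180.  180.] [-158.0, -140.0, -121.0, 62.0, 78.0, 95.0, 126.0, 146.0, 164.0] [18.5, 18.999999999999986, 182.00000000000003, 15.999999999999993, 17.5, 31.0, 19.5, 19.0]
w15 [-180.  180.] [-172.0, -154.0, -135.0, -116.0, 64.0, 80.0, 130.0, 150.0, 168.0] [18.5, 19.0, 18.999999999999986, 180.0, 16.5, 49.5, 19.5, 19.0]
```

Request:
servo_tool([
  [0,0,0,0],
  [0,0,0,0],
  [0,0,0,7],
  [0,0,0,14],
  [0,0,0,21],
  [0,0,0,28],
  [0,0,0,35],
  [0,0,0,42],
  [0,0,0,44],
  [0,0,0,44],
], fingers=56)

```text
time_s: 18.72
eef_pos: [0.5854, 0.0551, 0.1035]
tool_rot: [-89.0, 89.6, 139.1]
wrist_force: [0.5, -0.7, -1.0]
gripper_width: 0.0559
```

```bash
cat > pk.py <<'E'
import sys
from phase import *
from scipy.signal import find_peaks
from scipy.ndimage import gaussian_filter1d as gf
c10=np.load('w10.npz')
for nm in sys.argv[1:]:
    try: c=np.load(nm+'.npz')
    except FileNotFoundError: c=dict(p=np.load(nm+'.npy'),K=c10['K'],pose=c10['pose'])
    th,r,cen,f=face(c['p'],c);s=gf(r,4);k,_=find_peaks(s,prominence=.00025);a=np.degrees(th[k])%360;a.sort()
    print(nm,a[(a>95)&(a<270)].tolist(),cen.round(4))
E
python3 snap.py w17; python3 pk.py w10 w13 w15 w17
```

```text
t 18.72 pos [0.5854 0.0551 0.1035] jawyaw -41.86 tilt [-0.29  0.25] inc [1.  1.  1.1] turn -21.85948392968959 F [ 0.5 -0.7 -1. ] M [-0.08  0.13 -0.02] w 55.9
w10 [118.00000000000001, 138.5, 158.0, 195.5, 214.0, 233.0, 252.0] [0.0017 0.0004]
w13 [126.0, 145.5, 164.5, 202.0, 220.5, 239.5] [0.0024 0.001 ]
w15 [130.0, 149.5, 168.5, 187.5, 206.0, 225.0, 244.0] [0.0025 0.0014]
w17 [119.0, 139.0, 158.5, 196.0, 215.0, 233.5, 253.0] [0.0014 0.0002]
```

Request:
servo_tool([
  [0,0,0,0],
  [0,0,0,0],
  [0,0,0,0],
  [0,0,0,-6],
  [0,0,0,-12],
  [0,0,0,-18],
  [0,0,0,-24],
  [0,0,0,-30],
  [0,0,0,-36],
  [0,0,0,-42],
  [0,0,0,-44],
  [0,0,0,-44],
], fingers=30)

```text
time_s: 19.77
eef_pos: [0.5855, 0.0554, 0.1042]
tool_rot: [-143.2, 89.6, 129.2]
wrist_force: [-0.1, 1.6, 5.1]
gripper_width: 0.0413
```

```bash
python3 snap.py w18
```

```text
t 19.77 pos [0.5855 0.0554 0.1042] jawyaw 2.45 tilt [-0.27  0.33] inc [ 1.6 -0.1  1.7] turn 22.44811681242851 F [-0.1  1.6  5.1] M [ 0.15  0.75 -0.36] w 41.3
```

Request:
servo_tool([
  [0,0,0,0],
  [0,0,0,0],
  [0,0,0,7],
  [0,0,0,14],
  [0,0,0,21],
  [0,0,0,28],
  [0,0,0,35],
  [0,0,0,42],
  [0,0,0,44],
  [0,0,0,44],
], fingers=56)

```text
time_s: 20.65
eef_pos: [0.5853, 0.0554, 0.1039]
tool_rot: [-94.3, 89.6, 134.0]
wrist_force: [-0.2, 0.2, -0.5]
gripper_width: 0.0562
```

```bash
python3 snap.py w19; python3 pk.py w17 w19
```

```text
t 20.65 pos [0.5853 0.0554 0.1039] jawyaw -41.73 tilt [-0.29  0.3 ] inc [1.4 1.2 1.2] turn -21.728037033241918 F [-0.2  0.2 -0.5] M [-0.13  0.07 -0.04] w 56.2
w17 [119.0, 139.0, 158.5, 196.0, 215.0, 233.5, 253.0] [0.0014 0.0002]
w19 [96.5, 127.00000000000001, 146.5, 166.0, 184.5, 203.0, 222.0, 240.5] [0.0015 0.0002]
```

```bash
cat > pk.py <<'E'
import sys
import phase
from phase import *
c10=np.load('w10.npz')
d={'w13':(-.0004,.0009,-.0003),'w15':(-.0005,.0013,-.0001)}
def prof(p,c,cen=(.0015,.0002)):
    g=cv2.GaussianBlur(cv2.cvtColor(p,cv2.COLOR_RGB2GRAY),(0,0),.7).astype(float);K=c['K'];P=c['pose']
    th=np.radians(np.arange(100,260,.25));rr=np.arange(.017,.026,.0001)
    A=C+(cen[0]+rr[None,:,None]*np.cos(th)[:,None,None])*ex+(cen[1]+rr[None,:,None]*np.sin(th)[:,None,None])*ey
    q=(A-P[:3,3])@P[:3,:3];uv=q[...,:2]/q[...,2:]*[K[0,0],K[1,1]]+[K[0,2],K[1,2]]
    I=map_coordinates(g,[uv[...,1],uv[...,0]],order=1,mode='nearest')
    b=I>28;return th,np.where(b.any(1)&~b[:,0],rr[b.argmax(1)],np.nan)
for nm in sys.argv[1:]:
    try: c=np.load(nm+'.npz')
    except FileNotFoundError:
        P=c10['pose'].copy();P[:3,3]+=d[nm];c=dict(p=np.load(nm+'.npy'),K=c10['K'],pose=P)
    th,r=prof(c['p'],c);ok=np.isfinite(r)&(r<.0245)
    best=None
    for N in np.arange(18,20.6,.1):
        x=th-np.pi
        A=np.array([np.ones_like(x),x,x**2,x**3,x**4,np.cos(N*x),np.sin(N*x)]).T[ok]
        q=np.linalg.lstsq(A,r[ok],rcond=None)[0];e=np.std(A@q-r[ok])
        if best is None or e<best[0]: best=(e,N,np.degrees(np.arctan2(q[-1],q[-2]))/N,np.hypot(q[-1],q[-2]))
    e,N,ph,a=best
    print(nm,'N %.1f phase/pitch*18 = %.2f  amp %.2f res %.2f'%(N,(ph/(360/N)*18)%18,a*1e3,e*1e3),ok.sum())
E
python3 pk.py w9 w10 w13 w15 w17 w19
```

```text
w9 N 18.6 phase/pitch*18 = 13.71  amp 0.52 res 0.09 640
w10 N 18.6 phase/pitch*18 = 13.88  amp 0.54 res 0.18 640
w13 N 18.6 phase/pitch*18 = 2.20  amp 0.56 res 0.15 640
w15 N 18.7 phase/pitch*18 = 5.97  amp 0.50 res 0.16 640
w17 N 18.9 phase/pitch*18 = 14.87  amp 0.48 res 0.19 640
w19 N 18.8 phase/pitch*18 = 3.73  amp 0.50 res 0.20 640
```

```bash
python3 - <<'E'
from phase import *
tiles=[]
for nm in('w9','w10','w17','w19'):
    c=np.load(nm+'.npz');P=c['pose'];K=c['K']
    # rectify face plane: 52mm square -> 380 px
    g=np.linspace(-.026,.026,380)
    X=C+(.0015+g[::-1][:,None,None])*ex+(.0002-g[None,:,None])*ey   # up = uphill, left=+ey
    q=(X-P[:3,3])@P[:3,:3];uv=(q[...,:2]/q[...,2:]*[K[0,0],K[1,1]]+[K[0,2],K[1,2]]).astype(np.float32)
    t=cv2.remap(c['p'],uv[...,0],uv[...,1],cv2.INTER_CUBIC);t=np.clip(t.astype(float)*3,0,255).astype(np.uint8);cv2.putText(t,nm,(5,20),0,.6,(255,0,0));tiles.append(t)
im=np.vstack([np.hstack(tiles[:2]),np.hstack(tiles[2:])]);cv2.imwrite('pics/rect.png',cv2.resize(im[:,:,::-1],(600,600)))
E
```

```text
(no output)
```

View pics/rect.png

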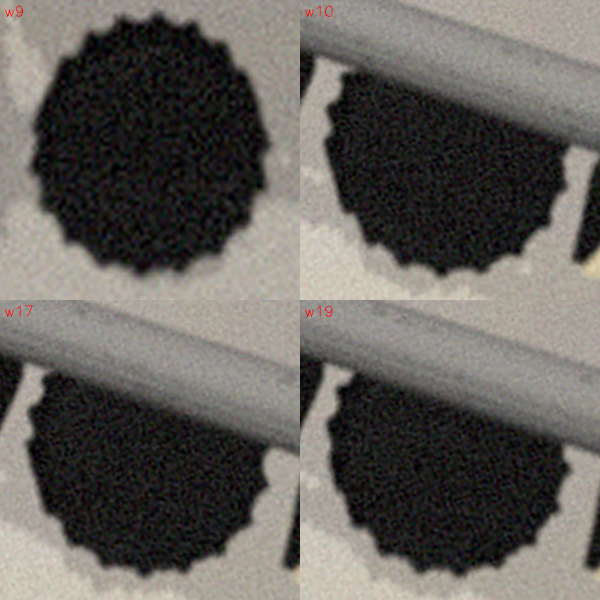

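```bash
cat > pk2.py <<'E'
import sys
from phase import *
c10=np.load('w10.npz');c18=np.load('w18.npz')
src={'w11':(c10,(-.0001,.0004,-.0005)),'w12':(c18,(-.0001,-.0009,-.0012)),'w13':(c10,(-.0004,.0009,-.0003)),'w14':(c18,(0,-.0005,-.0009)),'w15':(c10,(-.0005,.0013,-.0001)),'w16':(c18,(0,-.0004,-.0005))}
def get(nm):
    if nm in src:
        b,d=src[nm];P=b['pose'].copy();P[:3,3]+=d
        if nm in('w11','w12'):
            a=cv2.imread('pics/'+nm+'.png')[1::3,1::3,::-1];p=np.zeros((420,560,3),np.uint8);p[150:300,200:360]=a
        else:p=np.load(nm+'.npy')
        return dict(p=p,K=b['K'],pose=P)
    return np.load(nm+'.npz')
def prof(c,lo,hi,cen=(.0015,.0002)):
    g=cv2.GaussianBlur(cv2.cvtColor(c['p'],cv2.COLOR_RGB2GRAY),(0,0),.7).astype(float);K=c['K'];P=c['pose']
    th=np.radians(np.arange(lo,hi,.25));rr=np.arange(.017,.026,.0001)
    A=C+(cen[0]+rr[None,:,None]*np.cos(th)[:,None,None])*ex+(cen[1]+rr[None,:,None]*np.sin(th)[:,None,None])*ey
    q=(A-P[:3,3])@P[:3,:3];uv=q[...,:2]/q[...,2:]*[K[0,0],K[1,1]]+[K[0,2],K[1,2]]
    I=map_coordinates(g,[uv[...,1],uv[...,0]],order=1,mode='nearest')
    b=I>28;return th,np.where(b.any(1)&~b[:,0],rr[b.argmax(1)],np.nan)
def ph(c,lo=145,hi=215,N=18.7):
    th,r=prof(c,lo,hi);ok=np.isfinite(r)&(r<.0245);x=th-np.pi
    A=np.array([np.ones_like(x),x,x**2,np.cos(N*x),np.sin(N*x)]).T[ok]
    q=np.linalg.lstsq(A,r[ok],rcond=None)[0];e=np.std(A@q-r[ok])
    return (np.degrees(np.arctan2(q[-1],q[-2]))/20)%18,np.hypot(q[-1],q[-2])*1e3,e*1e3,ok.mean()
if __name__=='__main__':
  for nm in sys.argv[1:]:
    print(nm,np.round(ph(get(nm)),2))
E
python3 pk2.py w9 w10 w11 w12 w13 w14 w15 w16 w17 w18 w19
```

```text
w9 [13.83  0.51  0.09  1.  ]
w10 [14.42  0.61  0.11  1.  ]
w11 [14.07  0.63  0.12  1.  ]
w12 [7.02 0.56 0.15 1.  ]
w13 [2.43 0.62 0.12 1.  ]
w14 [12.62  0.53  0.18  1.  ]
w15 [6.25 0.56 0.14 1.  ]
w16 [0.14 0.51 0.16 1.  ]
w17 [15.54  0.49  0.16  1.  ]
w18 [8.93 0.59 0.16 1.  ]
w19 [4.41 0.56 0.17 1.  ]
```

Request:
servo_tool([
  [0,0,0,0],
  [0,0,0,0],
  [0,0,0,0],
  [0,0,0,0],
  [0,0,0,0],
  [0,0,0,0],
])

```text
time_s: 21.2
eef_pos: [0.5854, 0.0553, 0.104]
tool_rot: [-96.2, 89.6, 132.3]
wrist_force: [-0.4, 0.1, -0.5]
gripper_width: 0.0558
```

```bash
python3 snap.py w20; python3 pk2.py w19 w20
```

```text
t 21.2 pos [0.5854 0.0553 0.104 ] jawyaw -41.56 tilt [-0.28  0.3 ] inc [1.5 1.1 1.2] turn -21.560706142837887 F [-0.4  0.1 -0.5] M [-0.06  0.13 -0.02] w 55.8
w19 [4.41 0.56 0.17 1.  ]
w20 [4.32 0.54 0.18 1.  ]
```

```bash
python3 - <<'E'
from pk2 import *
for nm in('w9','w10','w17','w19','w20'):
    c=get(nm);th,r=prof(c,100,260,(0.,0.));ok=np.isfinite(r)&(r<.025)
    X=r*np.cos(th);Y=r*np.sin(th);X=X[ok];Y=Y[ok]
    # joint fit: centre, radius, flute amp/phase, N
    best=None
    for N in range(16,25):
        def res(q):
            dx=X-q[0];dy=Y-q[1];a=np.arctan2(dy,dx);return np.hypot(dx,dy)-q[2]-q[3]*np.cos(N*a)-q[4]*np.sin(N*a)
        b=None
        for x0 in(-.002,0,.002):
          for s in((.0005,0),(0,.0005),(-.0005,0),(0,-.0005)):
            f=least_squares(res,[x0,0,.021,*s],x_scale=[1e-3]*5)
            if b is None or f.cost<b.cost:b=f
        q=b.x;print(nm,N,'rms %.3f'%(np.sqrt(2*b.cost/len(X))*1e3),'cen',(q[:2]*1e3).round(2),'R %.2f'%(q[2]*1e3),'amp %.2f'%(np.hypot(q[3],q[4])*1e3),'ph %.2f'%((np.degrees(np.arctan2(q[4],q[3]))/N)%(360/N)))
E
```

```text
w9 16 rms 0.361 cen [-0.05  0.08] R 19.82 amp 0.23 ph 16.44
w9 17 rms 0.198 cen [-0.01  0.1 ] R 19.84 amp 0.48 ph 5.11
w9 18 rms 0.132 cen [0.51 0.15] R 20.21 amp 0.51 ph 15.14
w9 19 rms 0.284 cen [1.01 0.14] R 20.57 amp 0.43 ph 4.86
w9 20 rms 0.383 cen [0.35 0.1 ] R 20.10 amp 0.01 ph 1.44
w9 21 rms 0.375 cen [0.35 0.11] R 20.10 amp 0.11 ph 13.10
w9 22 rms 0.382 cen [0.38 0.1 ] R 20.12 amp 0.03 ph 3.86
w9 23 rms 0.380 cen [0.34 0.11] R 20.09 amp 0.06 ph 5.16
w9 24 rms 0.382 cen [0.37 0.1 ] R 20.11 amp 0.04 ph 13.68
w10 16 rms 0.421 cen [0.56 0.16] R 20.29 amp 0.18 ph 18.41
w10 17 rms 0.299 cen [0.36 0.16] R 20.15 amp 0.48 ph 5.57
w10 18 rms 0.210 cen [0.8  0.21] R 20.46 amp 0.53 ph 15.55
w10 19 rms 0.271 cen [1.31 0.22] R 20.83 amp 0.51 ph 5.34
w10 20 rms 0.398 cen [1.48 0.19] R 20.96 amp 0.32 ph 14.05
w10 21 rms 0.433 cen [0.82 0.18] R 20.47 amp 0.03 ph 12.55
w10 22 rms 0.431 cen [0.84 0.18] R 20.49 amp 0.08 ph 5.09
w10 23 rms 0.434 cen [0.85 0.18] R 20.50 amp 0.02 ph 13.77
w10 24 rms 0.433 cen [0.83 0.18] R 20.49 amp 0.04 ph 11.93
w17 16 rms 0.401 cen [ 0.61 -0.01] R 20.35 amp 0.06
[... 863 characters left out ...]
cen [0.47 0.01] R 20.24 amp 0.05 ph 10.72
w19 23 rms 0.428 cen [0.44 0.01] R 20.22 amp 0.04 ph 9.75
w19 24 rms 0.428 cen [0.46 0.01] R 20.23 amp 0.04 ph 2.47
w20 16 rms 0.410 cen [ 0.23 -0.01] R 20.12 amp 0.16 ph 7.57
w20 17 rms 0.300 cen [-0.09 -0.04] R 19.90 amp 0.45 ph 14.87
w20 18 rms 0.196 cen [ 0.35 -0.08] R 20.21 amp 0.53 ph 3.52
w20 19 rms 0.290 cen [ 0.9  -0.06] R 20.60 amp 0.48 ph 12.83
w20 20 rms 0.415 cen [ 0.67 -0.02] R 20.43 amp 0.15 ph 3.17
w20 21 rms 0.418 cen [ 0.3  -0.03] R 20.17 amp 0.09 ph 2.65
w20 22 rms 0.421 cen [ 0.39 -0.03] R 20.24 amp 0.06 ph 10.89
w20 23 rms 0.423 cen [ 0.35 -0.03] R 20.21 amp 0.03 ph 9.37
w20 24 rms 0.422 cen [ 0.37 -0.03] R 20.22 amp 0.04 ph 2.39
```

Request:
servo_tool([
  [-5,0,0,0],
  [-20,0,0,7],
  [-40,0,0,7],
  [-54,-1,0,-7],
  [-56,-1,0,-14],
  [-56,-1,0,-21],
  [-56,-1,0,-21],
], fingers=70)

```text
time_s: 21.83
eef_pos: [0.5852, 0.0558, 0.1609]
tool_rot: [-126.2, 89.6, 123.6]
wrist_force: [-0.5, -0.2, -0.2]
gripper_width: 0.07
```

```bash
cat > p18.py <<'E'
import sys
from pk2 import *
N=18
def p18(c,lo=110,hi=250,full=False):
    th,r=prof(c,lo,hi,(0.,0.));ok=np.isfinite(r)&(r<.025);X=(r*np.cos(th))[ok];Y=(r*np.sin(th))[ok]
    def res(q):
        dx=X-q[0];dy=Y-q[1];a=np.arctan2(dy,dx);return np.hypot(dx,dy)-q[2]-q[3]*np.cos(N*a)-q[4]*np.sin(N*a)
    b=None
    for s in((.0005,0),(0,.0005),(-.0005,0),(0,-.0005)):
        f=least_squares(res,[.0004,0,.0202,*s],x_scale=[1e-3]*5)
        if b is None or f.cost<b.cost:b=f
    q=b.x;return 'phase %.2f of 20, rms %.2f amp %.2f cen %s'%((np.degrees(np.arctan2(q[4],q[3]))/N)%20,np.sqrt(2*b.cost/len(X))*1e3,np.hypot(q[3],q[4])*1e3,(q[:2]*1e3).round(2))
if __name__=='__main__':
  for nm in sys.argv[1:]:print(nm,p18(get(nm)))
E
python3 snap.py w21; python3 p18.py w9 w10 w13 w15 w17 w20 w21
```

```text
t 21.83 pos [0.5852 0.0558 0.1609] jawyaw -20.19 tilt [-0.21  0.31] inc [58.4  1.2  2.1] turn -0.19098077772362387 F [-0.5 -0.2 -0.2] M [-0.08  0.11 -0.02] w 70.0
w9 phase 15.02 of 20, rms 0.13 amp 0.51 cen [0.41 0.12]
w10 phase 15.30 of 20, rms 0.14 amp 0.60 cen [0.59 0.08]
w13 phase 2.28 of 20, rms 0.16 amp 0.58 cen [0.6  0.12]
w15 phase 6.68 of 20, rms 0.14 amp 0.54 cen [0.42 0.14]
w17 phase 15.91 of 20, rms 0.16 amp 0.54 cen [ 0.3 -0.1]
w20 phase 3.50 of 20, rms 0.20 amp 0.52 cen [ 0.37 -0.11]
w21 phase 4.67 of 20, rms 0.13 amp 0.44 cen [ 0.39 -0.87]
```

View pics/w21.png

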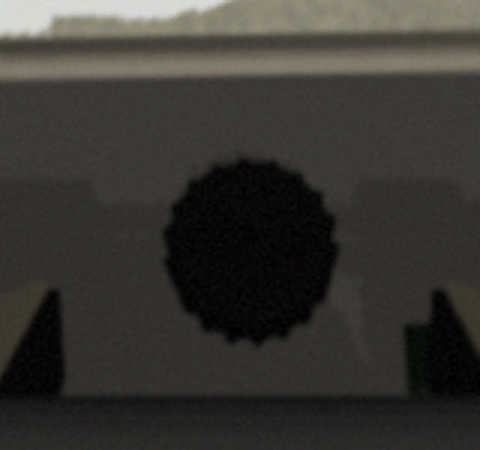

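```bash
python3 - <<'E'
import numpy as np,cv2
p=np.load('w21.npz')['p'];a=p[195:275,245:325].astype(float)*4;a=np.clip(a,0,255).astype(np.uint8)
cv2.imwrite('pics/k21.png',cv2.resize(a[:,:,::-1],(640,600),interpolation=cv2.INTER_CUBIC)) if 0 else cv2.imwrite('pics/k21.png',cv2.resize(a[:,:,::-1],(600,600),interpolation=cv2.INTER_CUBIC))
g=cv2.GaussianBlur(cv2.cvtColor(p,cv2.COLOR_RGB2GRAY),(0,0),.7);m=(g<28).astype(np.uint8);m[:190]=0;m[280:]=0;m[:,:240]=0;m[:,330:]=0
g4=cv2.resize(g[190:280,240:330],None,fx=8,fy=8,interpolation=cv2.INTER_CUBIC);m=(g4<28).astype(np.uint8)
cs,_=cv2.findContours(m,cv2.RETR_EXTERNAL,cv2.CHAIN_APPROX_NONE);c=max(cs,key=cv2.contourArea)[:,0].astype(float)
e=cv2.fitEllipse(c.astype(np.float32));print(e)
d=c-e[0];th=np.unwrap(np.arctan2(d[:,1],d[:,0]));r=np.hypot(*d.T)
from scipy.ndimage import gaussian_filter1d as gf
from scipy.signal import find_peaks
A=np.arange(0,360,.5);R=np.interp(A,np.sort(np.degrees(th)%360),r[np.argsort(np.degrees(th)%360)],period=360)
R=gf(R,3,mode='wrap')-gf(R,40,mode='wrap');k,_=find_peaks(np.r_[R,R[:40]],prominence=1.5);print(A[k%720],len(k),np.diff(A[k%720]))
F=abs(np.fft.rfft(R));print(F[14:26].round())
E
```

```text
((348.0777893066406, 349.0926818847656), (455.7015686035156, 484.48736572265625), 175.8108367919922)
[ 33.   50.5  68.5  85.5 102.5 120.  138.5 172.  191.5 210.  228.5 247.5
 265.  284.  302.5 321.  339.    0. ] 18 [  17.5   18.    17.    17.    17.5   18.5   33.5   19.5   18.5   18.5
   19.    17.5   19.    18.5   18.5   18.  -339. ]
[ 256.  506.  517.  329.  534.  397. 1323.  551.  284.  263.   93.   43.]
```

View pics/k21.png

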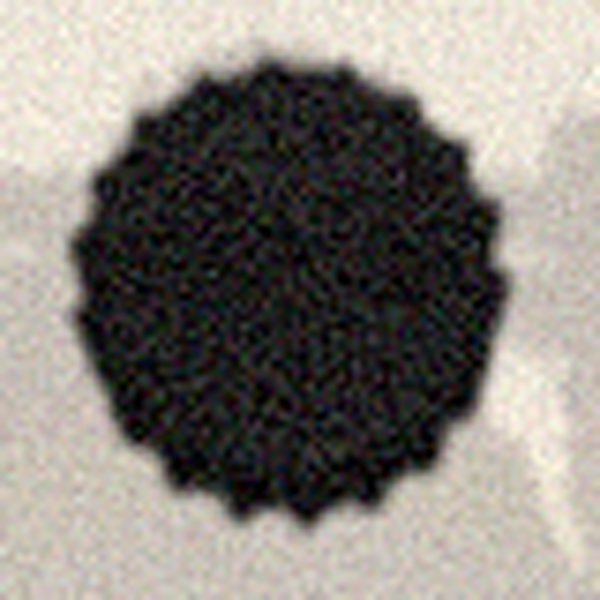

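Request:
servo_tool([
  [10,0.5,2,7],
  [25,0.5,2,14],
  [40,0.5,2,22],
  [50,0.5,2,22],
  [56,0.5,2,22],
  [58,0.5,2,22],
  [58,0.5,2,22],
], fingers=56)

```text
time_s: 22.47
eef_pos: [0.5846, 0.0538, 0.1027]
tool_rot: [-97.9, 89.6, 130.5]
wrist_force: [-0.6, -0.0, -0.4]
gripper_width: 0.0557
```

```bash
python3 snap.py w22
```

```text
t 22.47 pos [0.5846 0.0538 0.1027] jawyaw -41.64 tilt [-0.25  0.3 ] inc [ 0.2  0.7 -0.5] turn -21.641617776883393 F [-0.6 -0.  -0.4] M [-0.14  0.13 -0.  ] w 55.7
```

Request:
servo_tool([
  [0,0,0,0],
  [0,0,0,0],
  [0,0,0,0],
  [0,0,0,0],
], fingers=30, grip_force=25)

```text
time_s: 22.85
eef_pos: [0.5854, 0.0536, 0.1038]
tool_rot: [-116.1, 89.7, 112.3]
wrist_force: [-0.2, -0.4, 2.3]
gripper_width: 0.0411
```

```bash
python3 snap.py w23
```

```text
t 22.85 pos [0.5854 0.0536 0.1038] jawyaw -41.66 tilt [-0.13  0.32] inc [ 1.3 -0.1 -0. ] turn -21.660240866178924 F [-0.2 -0.4  2.3] M [-0.2   0.03  0.02] w 41.1
```

Request:
servo_tool([
  [0,0,0,-6],
  [0,0,0,-12],
  [0,0,0,-18],
  [0,0,0,-22],
  [0,0,0,-22],
])

```text
time_s: 23.32
eef_pos: [0.5852, 0.0537, 0.1035]
tool_rot: [-135.9, 89.6, 114.6]
wrist_force: [1.3, -0.8, -3.1]
gripper_width: 0.0394
```

```bash
python3 snap.py w24
```

```text
t 23.32 pos [0.5852 0.0537 0.1035] jawyaw -19.51 tilt [-0.16  0.34] inc [ 1.   0.1 -0.1] turn 0.49130016054330383 F [ 1.3 -0.8 -3.1] M [ 0.08  0.11 -0.34] w 39.4
```

Request:
servo_tool([
  [0,0,0,-6],
  [0,0,0,-12],
  [0,0,0,-18],
  [0,0,0,-22],
  [0,0,0,-22],
])

```text
time_s: 23.78
eef_pos: [0.5855, 0.0545, 0.1046]
tool_rot: [-166.0, 89.5, 106.4]
wrist_force: [-1.9, 1.6, 9.7]
gripper_width: 0.0408
```

```bash
python3 snap.py w25; python3 pk2.py w22 w23 w24 w25;  python3 p18.py w22 w23 w24 w25
```

```text
t 23.78 pos [0.5855 0.0545 0.1046] jawyaw 2.32 tilt [-0.13  0.44] inc [ 2.1 -0.1  0.8] turn 22.315902891403198 F [-1.9  1.6  9.7] M [ 0.44  1.04 -0.42] w 40.8
w22 [3.74 0.52 0.16 1.  ]
w23 [3.99 0.53 0.17 1.  ]
w24 [1.47 0.62 0.15 1.  ]
w25 [17.12  0.57  0.14  1.  ]
w22 phase 3.36 of 20, rms 0.19 amp 0.50 cen [0.55 0.11]
w23 phase 2.90 of 20, rms 0.52 amp 0.38 cen [ 2.84 -1.3 ]
w24 phase 19.08 of 20, rms 0.45 amp 0.49 cen [ 1.   -0.52]
w25 phase 18.03 of 20, rms 0.64 amp 0.28 cen [3.47 0.29]
```

Request:
servo_tool([
  [0,0,0,0],
  [0,0,0,0],
  [0,0,0,7],
  [0,0,0,14],
  [0,0,0,21],
  [0,0,0,28],
  [0,0,0,35],
  [0,0,0,42],
  [0,0,0,44],
  [0,0,0,44],
], fingers=56)

```text
time_s: 24.67
eef_pos: [0.5853, 0.0546, 0.1043]
tool_rot: [-117.3, 89.6, 110.7]
wrist_force: [0.2, 1.0, 1.1]
gripper_width: 0.0564
```

```bash
python3 snap.py w26; python3 pk2.py w22 w26; python3 p18.py w22 w26
```

```text
t 24.67 pos [0.5853 0.0546 0.1043] jawyaw -42.03 tilt [-0.15  0.4 ] inc [1.8 0.6 0.6] turn -22.02903751210215 F [0.2 1.  1.1] M [-0.17  0.08 -0.03] w 56.4
w22 [3.74 0.52 0.16 1.  ]
w26 [14.86  0.6   0.13  1.  ]
w22 phase 3.36 of 20, rms 0.19 amp 0.50 cen [0.55 0.11]
w26 phase 15.15 of 20, rms 0.16 amp 0.59 cen [ 0.56 -0.14]
```

Request:
servo_tool([
  [1.5,0,-1,0],
  [1.5,0,-1,0],
  [1.5,0,-1,0],
  [1.5,0,-1,0],
], fingers=30, grip_force=20)

```text
time_s: 25.05
eef_pos: [0.5866, 0.0549, 0.1027]
tool_rot: [-124.6, 89.6, 103.5]
wrist_force: [4.4, -0.9, -5.6]
gripper_width: 0.042
```

```bash
python3 snap.py a0
```

```text
t 25.05 pos [0.5866 0.0549 0.1027] jawyaw -41.84 tilt [-0.09  0.37] inc [ 0.2 -0.1  1.7] turn -21.83788757868065 F [ 4.4 -0.9 -5.6] M [-0.37 -0.75  0.07] w 42.0
```

Request:
servo_tool([
  [0,0,0,-6],
  [0,0,0,-6],
])

```text
time_s: 25.27
eef_pos: [0.5868, 0.0553, 0.103]
tool_rot: [-135.2, 89.6, 99.3]
wrist_force: [1.5, 0.1, -1.2]
gripper_width: 0.0404
```

```bash
python3 snap.py a1
```

```text
t 25.27 pos [0.5868 0.0553 0.103 ] jawyaw -35.54 tilt [-0.07  0.41] inc [ 0.4 -0.2  2.1] turn -15.537196773871443 F [ 1.5  0.1 -1.2] M [-0.1  -0.46  0.21] w 40.4
```

Request:
servo_tool([
  [0,0,0,-6],
  [0,0,0,-6],
])

```text
time_s: 25.48
eef_pos: [0.5866, 0.0556, 0.103]
tool_rot: [-140.1, 89.5, 100.2]
wrist_force: [1.3, 1.4, -0.6]
gripper_width: 0.0403
```

```bash
python3 snap.py a2
```

```text
t 25.48 pos [0.5866 0.0556 0.103 ] jawyaw -29.73 tilt [-0.08  0.46] inc [ 0.5 -0.1  2.3] turn -9.733751116392298 F [ 1.3  1.4 -0.6] M [ 0.12 -0.06  0.07] w 40.3
```

Request:
servo_tool([
  [0,0,0,-6],
  [0,0,0,-6],
])

```text
time_s: 25.7
eef_pos: [0.5863, 0.0558, 0.1029]
tool_rot: [-143.0, 89.5, 103.0]
wrist_force: [1.0, 1.1, -0.7]
gripper_width: 0.0398
```

```bash
python3 snap.py a3; python3 pk2.py w22 w26 a0 a1 a2 a3
```

```text
t 25.7 pos [0.5863 0.0558 0.1029] jawyaw -24.02 tilt [-0.11  0.49] inc [0.4 0.  2.2] turn -4.021720904907895 F [ 1.   1.1 -0.7] M [ 0.14  0.08 -0.16] w 39.8
w22 [3.74 0.52 0.16 1.  ]
w26 [14.86  0.6   0.13  1.  ]
a0 [14.15  0.62  0.13  1.  ]
a1 [0.54 0.64 0.12 1.  ]
a2 [4.64 0.65 0.16 1.  ]
a3 [8.42 0.67 0.16 1.  ]
```

Request:
servo_tool([
  [0,0,0,0],
  [0,0,0,0],
  [0,0,0,0],
], fingers=56)

```text
time_s: 26.0
eef_pos: [0.5862, 0.0555, 0.1029]
tool_rot: [-141.2, 89.5, 104.4]
wrist_force: [-0.4, 0.9, -0.2]
gripper_width: 0.0539
```

```bash
python3 snap.py a4; python3 pk2.py a3 a4; python3 p18.py a4 w26
```

```text
t 26.0 pos [0.5862 0.0555 0.1029] jawyaw -24.44 tilt [-0.12  0.47] inc [ 0.4 -0.   1.9] turn -4.439309338401557 F [-0.4  0.9 -0.2] M [-0.1   0.07  0.02] w 53.9
a3 [8.42 0.67 0.16 1.  ]
a4 [6.9  0.66 0.17 1.  ]
a4 phase 5.60 of 20, rms 0.14 amp 0.65 cen [ 0.07 -0.56]
w26 phase 15.15 of 20, rms 0.16 amp 0.59 cen [ 0.56 -0.14]
```

View pics/a4.png

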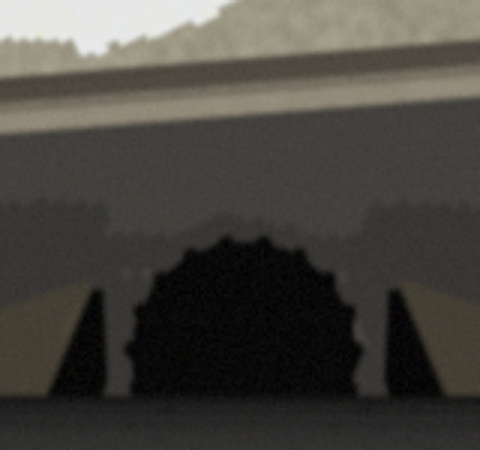

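Request:
servo_tool([
  [0,0,0,0],
  [0,0,0,0],
  [0,0,0,0],
  [0,0,0,0],
  [0,0,0,0],
  [0,0,0,0],
], fingers=60)

```text
time_s: 26.55
eef_pos: [0.5863, 0.0555, 0.1029]
tool_rot: [-141.8, 89.5, 103.8]
wrist_force: [0.3, -0.6, 0.2]
gripper_width: 0.0598
```

```bash
python3 snap.py a5; python3 pk2.py a4 a5; python3 p18.py a4 a5
```

```text
t 26.55 pos [0.5863 0.0555 0.1029] jawyaw -24.41 tilt [-0.12  0.48] inc [ 0.4 -0.1  2. ] turn -4.40635643533065 F [ 0.3 -0.6  0.2] M [-0.16  0.09 -0.03] w 59.8
a4 [6.9  0.66 0.17 1.  ]
a5 [6.55 0.67 0.16 1.  ]
a4 phase 5.60 of 20, rms 0.14 amp 0.65 cen [ 0.07 -0.56]
a5 phase 5.22 of 20, rms 0.15 amp 0.64 cen [ 0.16 -0.56]
```

Request:
servo_tool([
  [0,0,0,7],
  [0,0,1.5,14],
  [0,0,1.5,18],
  [0,0,1.5,18],
], fingers=56)

```text
time_s: 26.93
eef_pos: [0.5856, 0.0542, 0.1028]
tool_rot: [-122.5, 89.5, 104.9]
wrist_force: [-0.5, 0.1, 0.4]
gripper_width: 0.056
```

```bash
python3 snap.py b0
```

```text
t 26.93 pos [0.5856 0.0542 0.1028] jawyaw -42.59 tilt [-0.12  0.46] inc [0.3 0.2 0.5] turn -22.589935851038177 F [-0.5  0.1  0.4] M [-0.09  0.12  0.01] w 56.0
```

Request:
servo_tool([
  [0,0,0,0],
  [0,0,0,0],
  [0,0,0,0],
  [0,0,0,-6],
  [0,0,0,-12],
  [0,0,0,-12],
], fingers=30)

```text
time_s: 27.48
eef_pos: [0.5862, 0.055, 0.1032]
tool_rot: [-144.9, 89.5, 95.2]
wrist_force: [1.9, 1.9, 0.4]
gripper_width: 0.0404
```

```bash
python3 snap.py b1
```

```text
t 27.48 pos [0.5862 0.055  0.1032] jawyaw -29.94 tilt [-0.05  0.52] inc [ 0.7 -0.1  1.5] turn -9.944086739408561 F [1.9 1.9 0.4] M [ 0.31 -0.39  0.24] w 40.4
```

Request:
servo_tool([
  [0,0,0,-6],
  [0,0,0,-10],
  [0,0,0,-10],
])

```text
time_s: 27.78
eef_pos: [0.5858, 0.0546, 0.103]
tool_rot: [-149.7, 89.5, 100.0]
wrist_force: [0.7, 0.6, -0.4]
gripper_width: 0.0399
```

```bash
python3 snap.py b2
```

```text
t 27.78 pos [0.5858 0.0546 0.103 ] jawyaw -20.35 tilt [-0.09  0.54] inc [ 0.5 -0.1  1. ] turn -0.34617269106477977 F [ 0.7  0.6 -0.4] M [-0.03  0.25 -0.1 ] w 39.9
```

Request:
servo_tool([
  [0,0,0,-6],
  [0,0,0,-10],
  [0,0,0,-10],
])

```text
time_s: 28.08
eef_pos: [0.5855, 0.0539, 0.1029]
tool_rot: [-154.5, 89.5, 104.8]
wrist_force: [-0.1, -0.1, -0.5]
gripper_width: 0.0395
```

```bash
python3 snap.py b3
```

```text
t 28.08 pos [0.5855 0.0539 0.1029] jawyaw -10.68 tilt [-0.14  0.51] inc [ 0.4 -0.1  0.2] turn 9.322711005856831 F [-0.1 -0.1 -0.5] M [-0.3   0.4  -0.21] w 39.5
```

Request:
servo_tool([
  [0,0,0,-6],
  [0,0,0,-12],
  [0,0,0,-12],
])

```text
time_s: 28.38
eef_pos: [0.5854, 0.0533, 0.1029]
tool_rot: [-164.2, 89.5, 106.9]
wrist_force: [-0.5, -2.1, 1.3]
gripper_width: 0.0412
```

```bash
python3 snap.py b4; python3 pk2.py a5 b0 b1 b2 b3 b4
```

```text
t 28.38 pos [0.5854 0.0533 0.1029] jawyaw 1.09 tilt [-0.15  0.49] inc [ 0.4 -0.  -0.4] turn 21.091825592127066 F [-0.5 -2.1  1.3] M [-0.46  0.44 -0.23] w 41.2
a5 [6.55 0.67 0.16 1.  ]
b0 [5.95 0.62 0.15 1.  ]
b1 [13.58  0.66  0.13  1.  ]
b2 [1.38 0.63 0.13 1.  ]
b3 [2.2  0.65 0.14 1.  ]
b4 [2.38 0.6  0.13 1.  ]
```

The tracked phase stalls (1.4, 2.2, 2.4) while the gripper keeps turning, so the knob is at its stop. Now I release and look along the knob axis to count the flutes.

Request:
servo_tool([
  [0,0,0,0],
  [0,0,0,0],
  [0,0,0,0],
  [-10,0,0,7],
  [-30,0,-8,14],
  [-45,0,-16,21],
  [-50,0,-22,21],
  [-50,0,-22,21],
], fingers=70)

```text
time_s: 29.1
eef_pos: [0.5861, 0.0771, 0.154]
tool_rot: [-158.0, 89.4, 92.1]
wrist_force: [-0.9, 0.7, -0.2]
gripper_width: 0.07
```

```bash
python3 snap.py c0; python3 - <<'E'
import numpy as np,cv2
from phase import C,n
c=np.load('c0.npz');v=c['pose'][:3,3]-C;v/=np.linalg.norm(v);print('angle to axis',np.degrees(np.arccos(v@n)))
p=c['p'];K=c['K'];P=c['pose'];q=(C-P[:3,3])@P[:3,:3];u=q[:2]/q[2]*[K[0,0],K[1,1]]+[K[0,2],K[1,2]];print(u)
x,y=int(u[0]),int(u[1]);g=cv2.cvtColor(p,cv2.COLOR_RGB2GRAY)
a=np.clip(p[y-45:y+45,x-45:x+45].astype(float)*4,0,255).astype(np.uint8);cv2.imwrite('pics/kc0.png',cv2.resize(a[:,:,::-1],(600,600),interpolation=cv2.INTER_CUBIC))
gb=cv2.GaussianBlur(g,(0,0),.7)[y-45:y+45,x-45:x+45];g4=cv2.resize(gb,None,fx=8,fy=8,interpolation=cv2.INTER_CUBIC);m=(g4<28).astype(np.uint8)
cs,_=cv2.findContours(m,cv2.RETR_EXTERNAL,cv2.CHAIN_APPROX_NONE);cc=max(cs,key=cv2.contourArea)[:,0].astype(float)
e=cv2.fitEllipse(cc.astype(np.float32));print(e)
d=cc-e[0];th=np.degrees(np.arctan2(d[:,1],d[:,0]))%360;r=np.hypot(*d.T);o=np.argsort(th)
A=np.arange(0,360,.5);R=np.interp(A,th[o],r[o],period=360)
from scipy.ndimage import gaussian_filter1d as gf
from scipy.signal import find_peaks
R=gf(R,3,mode='wrap')-gf(R,40,mode='wrap');k,_=find_peaks(R,prominence=1);print(A[k],len(k),np.diff(A[k]));print(abs(np.fft.rfft(R))[14:26].round())
E
```

```text
t 29.1 pos [0.5861 0.0771 0.154 ] jawyaw -19.89 tilt [-0.02  0.55] inc [51.3  7.5 22.7] turn 0.11042926453927748 F [-0.9  0.7 -0.2] M [-0.14  0.03 -0.04] w 70.0
angle to axis 10.439333328221375
[293.51188631 259.03682934]
((355.31683349609375, 408.39801025390625), (449.5558166503906, 709.3973999023438), 90.51399230957031)
[ 24.   39.   52.5  61.5  78.5  84.5  92.5 100.  121.5 133.  143.5 156.
 180.  198.5 217.5 235.  252.5 270.  287.5 305.5 324.  342.5] 22 [15.  13.5  9.  17.   6.   8.   7.5 21.5 11.5 10.5 12.5 24.  18.5 19.
 17.5 17.5 17.5 17.5 18.  18.5 18.5]
[1992. 1545.  744. 1896.  369. 2425.  481.  297. 1538.  737.  774. 1146.]
```

View pics/kc0.png

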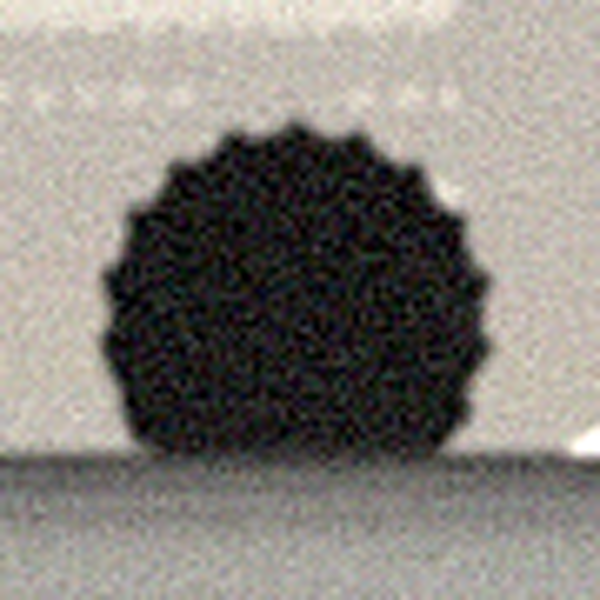

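```bash
python3 - <<'E'
import numpy as np
from phase import C,n,px
for m in('w9','w21','c0','w20'):
    c=np.load(m+'.npz');o=c['pose'][:3,3]; 
    v=o-C;print(m,np.degrees(np.arctan2(-v@px,v[2])), 'lat',np.degrees(np.arctan2(v@np.cross([0,0,1],px),v[2])),'fwd dist',-v@px,v[2])
E
```

```text
w9 19.241919537105506 lat -0.15867791334046022 fwd dist 0.06977113321930277 0.19988440553584955
w21 19.33349624165776 lat -0.2353064005265568 fwd dist 0.070733732515973 0.20160591779277617
c0 24.750994383673497 lat -2.1966425402913208 fwd dist 0.08949154944833929 0.1941133163408709
w20 24.314424215802298 lat 10.851744508651743 fwd dist 0.06532211882189584 0.14457540149628742
```

```bash
python3 p18.py c0 b0 b1 b2 b3 b4 w9 w21
```

```text
c0 phase 19.03 of 20, rms 0.11 amp 0.61 cen [ 0.99 -1.2 ]
b0 phase 5.56 of 20, rms 0.18 amp 0.56 cen [ 0.59 -0.1 ]
b1 phase 12.74 of 20, rms 0.62 amp 0.53 cen [ 1.97 -1.06]
b2 phase 19.25 of 20, rms 0.56 amp 0.61 cen [ 2.01 -0.61]
b3 phase 0.60 of 20, rms 0.53 amp 0.67 cen [ 1.05 -0.25]
b4 phase 18.69 of 20, rms 0.61 amp 0.22 cen [3.84 0.11]
w9 phase 15.02 of 20, rms 0.13 amp 0.51 cen [0.41 0.12]
w21 phase 4.67 of 20, rms 0.13 amp 0.44 cen [ 0.39 -0.87]
```

Request:
servo_tool([
  [2,7.5,14,-7],
  [12,7.5,22.5,-14],
  [26,7.5,22.5,-21],
  [40,7.5,22.5,-21],
  [48,7.5,22.5,-21],
  [51,7.5,22.5,-21],
  [51,7.5,22.5,-21],
], fingers=56)

```text
time_s: 29.73
eef_pos: [0.5839, 0.0524, 0.1006]
tool_rot: [-155.6, 89.5, 115.5]
wrist_force: [-0.6, 0.8, 1.3]
gripper_width: 0.0558
```

```bash
python3 snap.py d0; python3 p18.py d0; python3 pk2.py d0 b4
```

```text
t 29.73 pos [0.5839 0.0524 0.1006] jawyaw 1.13 tilt [-0.23  0.48] inc [-1.9  1.5 -1.3] turn 21.13146010945418 F [-0.6  0.8  1.3] M [-0.14 -0.01 -0.  ] w 55.8
d0 phase 19.61 of 20, rms 0.17 amp 0.61 cen [ 0.57 -0.35]
d0 [0.71 0.61 0.13 1.  ]
b4 [2.38 0.6  0.13 1.  ]
```

Request:
servo_tool([
  [-2,0,0,0],
  [-2,0,0,0],
  [-2,0,0,0],
  [-2,0,0,0],
], fingers=30)

```text
time_s: 30.12
eef_pos: [0.5856, 0.0527, 0.1042]
tool_rot: [-179.5, 89.5, 91.6]
wrist_force: [2.2, 0.0, 0.9]
gripper_width: 0.0414
```

```bash
python3 snap.py d1
```

```text
t 30.12 pos [0.5856 0.0527 0.1042] jawyaw 1.15 tilt [-0.01  0.5 ] inc [ 1.7 -0.2 -1. ] turn 21.145208875510377 F [2.2 0.  0.9] M [-0.04 -0.45 -0.1 ] w 41.4
```

Request:
servo_tool([
  [0,0,0,6],
  [0,0,0,11],
  [0,0,0,11],
])

```text
time_s: 30.42
eef_pos: [0.5857, 0.0534, 0.1047]
tool_rot: [-169.9, 89.5, 90.1]
wrist_force: [-0.7, 2.3, 6.0]
gripper_width: 0.0396
```

```bash
python3 snap.py d2
```

```text
t 30.42 pos [0.5857 0.0534 0.1047] jawyaw -10.07 tilt [-0.    0.55] inc [ 2.2 -0.3 -0.2] turn 9.93307657286448 F [-0.7  2.3  6. ] M [ 0.32  0.31 -0.12] w 39.6
```

Request:
servo_tool([
  [0,0,0,6],
  [0,0,0,11],
  [0,0,0,11],
])

```text
time_s: 30.72
eef_pos: [0.5856, 0.0536, 0.1049]
tool_rot: [-158.8, 89.5, 90.3]
wrist_force: [-0.7, 1.0, 3.7]
gripper_width: 0.0395
```

```bash
python3 snap.py d3
```

```text
t 30.72 pos [0.5856 0.0536 0.1049] jawyaw -20.89 tilt [-0.    0.54] inc [ 2.4 -0.2  0. ] turn -0.8881313457562356 F [-0.7  1.   3.7] M [-0.02  0.16  0.04] w 39.5
```

Request:
servo_tool([
  [0,0,0,0],
  [0,0,0,0],
  [0,0,0,0],
], fingers=56)

```text
time_s: 31.02
eef_pos: [0.5853, 0.0536, 0.1047]
tool_rot: [-155.2, 89.5, 94.3]
wrist_force: [0.2, 0.6, 1.2]
gripper_width: 0.0534
```

```bash
python3 snap.py d4;python3 pk2.py d0 d1 d2 d3 d4; python3 p18.py d0 d4
```

```text
t 31.02 pos [0.5853 0.0536 0.1047] jawyaw -20.51 tilt [-0.04  0.54] inc [ 2.2  0.1 -0.2] turn -0.5077028366737437 F [0.2 0.6 1.2] M [-0.13  0.11 -0.03] w 53.4
d0 [0.71 0.61 0.13 1.  ]
d1 [2.58 0.59 0.13 1.  ]
d2 [12.93  0.63  0.15  1.  ]
d3 [5.01 0.67 0.16 1.  ]
d4 [4.41 0.64 0.15 1.  ]
d0 phase 19.61 of 20, rms 0.17 amp 0.61 cen [ 0.57 -0.35]
d4 phase 2.93 of 20, rms 0.14 amp 0.63 cen [ 0.16 -0.56]
```

Request:
servo_tool([
  [2,0,0,0],
  [2,0,0,0],
  [2,0,0,0],
  [2,0,0,6],
  [2,0,0,11],
  [2,0,0,11],
], fingers=30)

```text
time_s: 31.57
eef_pos: [0.5857, 0.0538, 0.103]
tool_rot: [-148.8, 89.5, 89.5]
wrist_force: [-1.5, 0.5, 4.7]
gripper_width: 0.0401
```

```bash
python3 snap.py e1
```

```text
t 31.57 pos [0.5857 0.0538 0.103 ] jawyaw -31.7 tilt [0.   0.54] inc [ 0.5 -0.2  0.3] turn -11.70457064661261 F [-1.5  0.5  4.7] M [-0.12 -0.06  0.31] w 40.1
```

Request:
servo_tool([
  [0,0,0,6],
  [0,0,0,11],
  [0,0,0,11],
])

```text
time_s: 31.87
eef_pos: [0.5862, 0.0543, 0.1036]
tool_rot: [-144.6, 89.4, 82.9]
wrist_force: [-1.4, 1.5, 6.0]
gripper_width: 0.0416
```

```bash
python3 snap.py e2
```

```text
t 31.87 pos [0.5862 0.0543 0.1036] jawyaw -42.48 tilt [0.07 0.55] inc [ 1.1 -0.2  1. ] turn -22.476143071398923 F [-1.4  1.5  6. ] M [0.04 0.01 0.2 ] w 41.6
```

Request:
servo_tool([
  [0,0,0,0],
  [0,0,0,0],
  [0,0,0,0],
], fingers=56)

```text
time_s: 32.17
eef_pos: [0.5861, 0.0542, 0.1034]
tool_rot: [-142.9, 89.5, 84.9]
wrist_force: [0.3, -0.3, -0.8]
gripper_width: 0.0548
```

```bash
python3 snap.py e3;python3 pk2.py d4 e1 e2 e3; python3 p18.py d4 e3
```

```text
t 32.17 pos [0.5861 0.0542 0.1034] jawyaw -42.17 tilt [0.05 0.55] inc [ 0.9 -0.2  0.8] turn -22.16670898688963 F [ 0.3 -0.3 -0.8] M [-0.1   0.12 -0.02] w 54.8
d4 [4.41 0.64 0.15 1.  ]
e1 [15.17  0.63  0.14  1.  ]
e2 [6.49 0.56 0.15 1.  ]
e3 [6.4  0.58 0.16 1.  ]
d4 phase 2.93 of 20, rms 0.14 amp 0.63 cen [ 0.16 -0.56]
e3 phase 5.94 of 20, rms 0.18 amp 0.52 cen [ 0.57 -0.12]
```

Request:
servo_tool([
  [0,0,0,-7],
  [0,0,0,-14],
  [0,0,0,-21],
  [0,0,0,-28],
  [0,0,0,-35],
  [0,0,0,-42],
  [0,0,0,-44],
  [0,0,0,-44],
], fingers=56)

```text
time_s: 32.88
eef_pos: [0.5859, 0.0538, 0.1033]
tool_rot: [174.5, 89.4, 86.5]
wrist_force: [0.1, 0.4, 0.0]
gripper_width: 0.0559
```

```bash
python3 snap.py f0
```

```text
t 32.88 pos [0.5859 0.0538 0.1033] jawyaw 1.91 tilt [0.03 0.55] inc [ 0.8 -0.5  0.1] turn 21.914625353166386 F [0.1 0.4 0. ] M [-0.1   0.07 -0.03] w 55.9
```

Request:
servo_tool([
  [0,0,0,0],
  [0,0,0,0],
  [0,0,0,0],
  [0,0,0,6],
  [0,0,0,11],
  [0,0,0,11],
], fingers=30)

```text
time_s: 33.43
eef_pos: [0.5859, 0.0541, 0.1034]
tool_rot: [-173.0, 89.5, 87.5]
wrist_force: [-2.9, -0.0, 3.7]
gripper_width: 0.0401
```

```bash
python3 snap.py f1
```

```text
t 33.43 pos [0.5859 0.0541 0.1034] jawyaw -9.49 tilt [0.02 0.55] inc [ 0.9 -0.4  0.4] turn 10.514138516832105 F [-2.9 -0.   3.7] M [-0.03  0.41  0.11] w 40.1
```

Request:
servo_tool([
  [0,0,0,6],
  [0,0,0,11],
  [0,0,0,11],
])

```text
time_s: 33.73
eef_pos: [0.5859, 0.0541, 0.1035]
tool_rot: [-162.8, 89.5, 87.0]
wrist_force: [-0.8, -0.3, 2.1]
gripper_width: 0.0394
```

```bash
python3 snap.py f2
```

```text
t 33.73 pos [0.5859 0.0541 0.1035] jawyaw -20.22 tilt [0.03 0.52] inc [ 1.  -0.3  0.5] turn -0.2196084402710312 F [-0.8 -0.3  2.1] M [-0.2   0.07  0.19] w 39.4
```

Request:
servo_tool([
  [0,0,0,0],
  [0,0,0,0],
  [0,0,0,0],
], fingers=56)

```text
time_s: 34.03
eef_pos: [0.5858, 0.0541, 0.1034]
tool_rot: [-162.6, 89.5, 87.5]
wrist_force: [0.2, -0.4, 0.3]
gripper_width: 0.054
```

```bash
python3 snap.py f3;python3 pk2.py e3 f0 f1 f2 f3; python3 p18.py e3 f0 f3
```

```text
t 34.03 pos [0.5858 0.0541 0.1034] jawyaw -19.83 tilt [0.02 0.52] inc [ 0.9 -0.3  0.5] turn 0.17147081896419536 F [ 0.2 -0.4  0.3] M [-0.06  0.1   0.06] w 54.0
e3 [6.4  0.58 0.16 1.  ]
f0 [8.86 0.58 0.14 1.  ]
f1 [1.3  0.6  0.15 1.  ]
f2 [12.16  0.6   0.16  1.  ]
f3 [11.23  0.6   0.16  1.  ]
e3 phase 5.94 of 20, rms 0.18 amp 0.52 cen [ 0.57 -0.12]
f0 phase 6.32 of 20, rms 0.13 amp 0.57 cen [ 0.36 -1.16]
f3 phase 9.95 of 20, rms 0.15 amp 0.60 cen [ 0.08 -0.68]
```

Request:
servo_tool([
  [0,0,0,-7],
  [0,0,0,-14],
  [0,0,0,-21],
  [0,0,0,-22],
  [0,0,0,-22],
], fingers=56)

```text
time_s: 34.5
eef_pos: [0.5859, 0.0539, 0.1034]
tool_rot: [174.7, 89.5, 86.8]
wrist_force: [-0.1, -0.6, 0.8]
gripper_width: 0.0561
```

```bash
python3 snap.py g0; python3 p18.py g0 f3
```

```text
t 34.5 pos [0.5859 0.0539 0.1034] jawyaw 2.03 tilt [0.03 0.54] inc [ 0.9 -0.5  0.2] turn 22.031820031604127 F [-0.1 -0.6  0.8] M [-0.09 -0.    0.04] w 56.1
g0 phase 10.11 of 20, rms 0.14 amp 0.58 cen [ 0.34 -1.19]
f3 phase 9.95 of 20, rms 0.15 amp 0.60 cen [ 0.08 -0.68]
```

Request:
servo_tool([
  [0,0,0,0],
  [0,0,0,0],
  [0,0,0,0],
  [0,0,0,6],
  [0,0,0,12],
  [0,0,0,18],
  [0,0,0,22],
  [0,0,0,22],
], fingers=30)

```text
time_s: 35.22
eef_pos: [0.5859, 0.0541, 0.1034]
tool_rot: [-162.4, 89.5, 87.4]
wrist_force: [-1.1, 0.1, 1.7]
gripper_width: 0.0396
```

```bash
python3 snap.py g1; python3 pk2.py f3 g0 g1
```

```text
t 35.22 pos [0.5859 0.0541 0.1034] jawyaw -20.25 tilt [0.02 0.51] inc [ 0.8 -0.3  0.5] turn -0.24910868163132704 F [-1.1  0.1  1.7] M [-0.3   0.    0.29] w 39.6
f3 [11.23  0.6   0.16  1.  ]
g0 [12.55  0.56  0.15  1.  ]
g1 [15.25  0.57  0.18  1.  ]
```

Request:
servo_tool([
  [0,0,0,6],
  [0,0,0,12],
  [0,0,0,18],
  [0,0,0,20],
  [0,0,0,20],
])

```text
time_s: 35.68
eef_pos: [0.5864, 0.0544, 0.1039]
tool_rot: [-149.8, 89.5, 80.3]
wrist_force: [-1.0, 0.3, 5.3]
gripper_width: 0.041
```

```bash
python3 snap.py g2
```

```text
t 35.68 pos [0.5864 0.0544 0.1039] jawyaw -39.92 tilt [0.09 0.51] inc [ 1.4 -0.3  1.2] turn -19.91754392031342 F [-1.   0.3  5.3] M [-0.35  0.04  0.41] w 41.0
```

Request:
servo_tool([
  [0,0,0,0],
  [0,0,0,0],
  [0,0,0,0],
], fingers=56)

```text
time_s: 35.98
eef_pos: [0.5864, 0.0545, 0.1039]
tool_rot: [-149.9, 89.5, 80.4]
wrist_force: [-0.5, 0.7, 0.2]
gripper_width: 0.0542
```

```bash
python3 snap.py g3; python3 pk2.py g1 g2 g3; python3 p18.py w10 e3 g3
```

```text
t 35.98 pos [0.5864 0.0545 0.1039] jawyaw -39.75 tilt [0.09 0.52] inc [ 1.4 -0.3  1.3] turn -19.75362459434959 F [-0.5  0.7  0.2] M [-0.12  0.09  0.01] w 54.2
g1 [15.25  0.57  0.18  1.  ]
g2 [0.53 0.49 0.14 1.  ]
g3 [0.54 0.51 0.15 1.  ]
w10 phase 15.30 of 20, rms 0.14 amp 0.60 cen [0.59 0.08]
e3 phase 5.94 of 20, rms 0.18 amp 0.52 cen [ 0.57 -0.12]
g3 phase 19.03 of 20, rms 0.17 amp 0.55 cen [ 0.33 -0.15]
```

Request:
servo_tool([
  [0,0,0,-10],
  [0,0,0,-10],
  [0,0,0,-10],
])

```text
time_s: 36.28
eef_pos: [0.5864, 0.0542, 0.1039]
tool_rot: [-159.6, 89.5, 80.8]
wrist_force: [-0.1, -0.8, -0.3]
gripper_width: 0.0562
```

Request:
servo_tool([
  [0,0,0,0],
  [0,0,0,0],
  [0,0,0,0],
  [0,0,0,4.5],
  [0,0,0,4.5],
], fingers=30)

```text
time_s: 36.7
eef_pos: [0.5864, 0.0547, 0.104]
tool_rot: [-153.8, 89.5, 81.8]
wrist_force: [-2.0, 1.8, 4.4]
gripper_width: 0.0407
```

```bash
python3 snap.py h0
```

```text
t 36.7 pos [0.5864 0.0547 0.104 ] jawyaw -34.33 tilt [0.08 0.54] inc [ 1.5 -0.2  1.4] turn -14.333229787300638 F [-2.   1.8  4.4] M [-0.03  0.3   0.33] w 40.7
```

Request:
servo_tool([
  [0,0,0,0],
  [0,0,0,0],
  [0,0,0,0],
], fingers=56)

```text
time_s: 37.0
eef_pos: [0.5864, 0.0546, 0.104]
tool_rot: [-155.4, 89.5, 80.5]
wrist_force: [-0.3, -0.1, -0.7]
gripper_width: 0.054
```

```bash
python3 snap.py h1; python3 pk2.py g3 h0 h1; python3 p18.py g3 h0 h1
```

```text
t 37.0 pos [0.5864 0.0546 0.104 ] jawyaw -34.11 tilt [0.09 0.53] inc [ 1.5 -0.3  1.3] turn -14.105420981378728 F [-0.3 -0.1 -0.7] M [-0.1   0.12 -0.04] w 54.0
g3 [0.54 0.51 0.15 1.  ]
h0 [16.02  0.53  0.17  1.  ]
h1 [16.83  0.51  0.16  1.  ]
g3 phase 19.03 of 20, rms 0.17 amp 0.55 cen [ 0.33 -0.15]
h0 phase 14.58 of 20, rms 0.63 amp 0.38 cen [ 1.76 -1.12]
h1 phase 16.91 of 20, rms 0.16 amp 0.58 cen [ 0.12 -0.3 ]
```

Request:
servo_tool([
  [-4,0,0,0],
  [-15,0,0,0],
  [-35,0,0,0],
  [-55,0,0,-5],
  [-75,0,0,-10],
  [-95,0,0,-14],
  [-110,0,0,-14],
  [-110,0,0,-14],
], fingers=70)

```text
time_s: 37.72
eef_pos: [0.5882, 0.053, 0.2183]
tool_rot: [164.7, 89.3, 54.6]
wrist_force: [0.1, -0.6, 1.3]
gripper_width: 0.0705
```

```bash
python3 snap.py i0; python3 p18.py i0 h1; python3 - <<'E'
from h import *
from cell import vision
p,d=vision.read_camera('scene');cv2.imwrite('pics/s_end.png',p[:,:,::-1])
c=vision.get_calibration('scene');W=pts(c,d);H,S,V=cv2.split(cv2.cvtColor(p,cv2.COLOR_RGB2HSV))
m=(H<14)&(S>150)&(V>60)
for b in blobs(m,10)[0]:
    print(b,onz(c,*b[0],.104))
m=(H>105)&(H<125)&(S>150)&(V>40);m[:,300:]=0;print('cap',m.sum(),np.median(W[m],0) if m.sum() else 0)
i=np.load('i0.npz');p=i['p'];K=i['K'];P=i['pose']
from phase import C
q=(C-P[:3,3])@P[:3,:3];u=q[:2]/q[2]*[K[0,0],K[1,1]]+[K[0,2],K[1,2]];x,y=map(int,u);print(u)
a=np.clip(p[y-35:y+35,x-35:x+35].astype(float)*4,0,255).astype(np.uint8);cv2.imwrite('pics/ki0.png',cv2.resize(a[:,:,::-1],(600,600),interpolation=cv2.INTER_CUBIC))
E
```

```text
t 37.72 pos [0.5882 0.053  0.2183] jawyaw -20.15 tilt [0.42 0.59] inc [115.7  -3.2   1.7] turn -0.14694680908986868 F [ 0.1 -0.6  1.3] M [-0.15  0.05 -0.06] w 70.5
i0 phase 16.69 of 20, rms 0.12 amp 0.34 cen [ 0.1  -1.67]
h1 phase 16.91 of 20, rms 0.16 amp 0.58 cen [ 0.12 -0.3 ]
((np.float64(66.5), np.float64(130.4)), [47, 120, 42, 21, 81]) [-0.21229196 -0.09602423  0.104     ]
((np.float64(341.7), np.float64(145.4)), [339, 141, 7, 10, 49]) [0.47628017 0.33921048 0.104     ]
cap 207 [ 0.54498949 -0.06654956  0.14937607]
[279.69566484 207.41863075]
```

View pics/s_end.png

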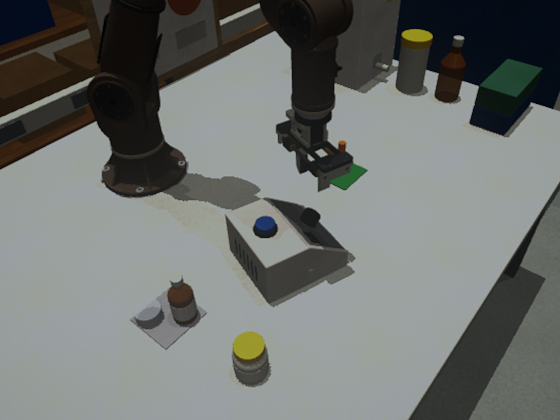

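View pics/ki0.png

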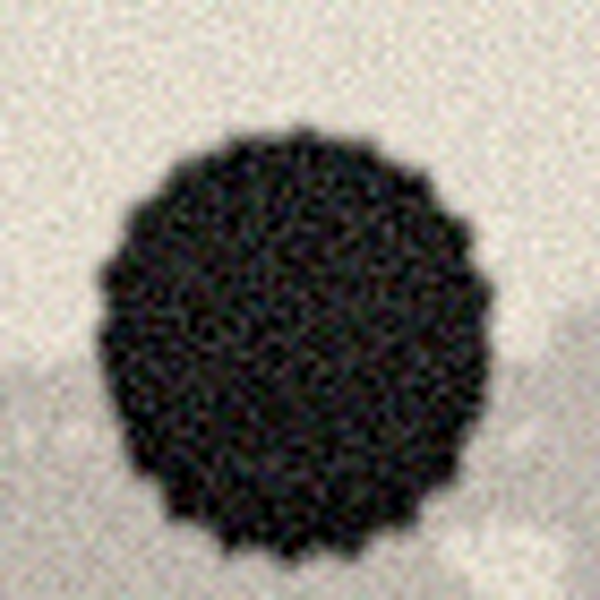

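```bash
python3 -c "
from cell import order,manip
print(order.job_done()); print(manip.read_state()['time_s'])"
```

```text
the job is handed in; nothing more can be done
None
the job is handed in; nothing more can be done
```

I handed the job in at about 38 s of the 72 s. The cap and seating-tool steps checked out. The selector is probably at the fourth click, but I couldn't confirm it.

- **Cap:** I pressed it with the tool held upright until the push met 17 N at the expected height. Its top measured 0.1494 m at the end, against 0.149 m for fully home.
- **Seating tool:** It was released upright near the middle of the mat, and the wrist view showed it standing there. In the last scene picture the gripper partly hid it, but its top was still over the mat.
- **Selector:** I wound it anticlockwise in repeated grip-and-twist strokes until the flutes stopped moving while the gripper kept turning. Then I turned it back clockwise and let go, with a final small nudge.
    - **End position:** By flute tracking, taking 18 flutes, it ended about 82.7° from the stop. Using the starting click as the reference it is about 78.5°. The target is 80° ± 6.9°, so both fit.
- **Bystanders:** The bottle, dishes and tub look unmoved in the last picture.

**What disagreed:**
- **No spring to a click:** The flutes never clearly sprang to a click when I let go, although the brief says they should. I placed the selector by measured angle, not by counting clicks.
- **References about 4° apart:** The starting click and the end stop should match in flute position but differ by about 4°. I aimed between them.
- **Flute count:** Counting round the outline gave 20 flutes. Circle fits and tooth spacing gave 18, which I used.

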